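# Draw the bottom tin from the gravity dispenser and pack it in the gift box

### The job

Draw the bottom tin out of the mouth of the gravity dispenser, over its stop lip, so that the tins above come down and lie flat in its place, all of them still inside. Then lay that tin flat in the empty bay of the gift box, without dropping it, with its thumb lip at the bay's cut-out like the tin already packed; leave that tin in its bay and the other things on the table where they are.

Things in the scene. Friction and masses are not known exactly. Their poses are not given: they have to be found in the camera images.
- dispenser: stainless gravity tin dispenser, fixed: a column open at the top, 174 mm high, 69 mm wide (75 at its top edge), 109 deep, four flat tins in it. Origin at table level, middle of the mouth plane; +x runs into the column, -x out of the mouth, z up. Inside: 63 mm wide, x = 0 to 103, floor 34 mm above the table. It overhangs the grasp: the tool must lean out of the mouth, 25 to 45 degrees.
- mouth (a point): middle of the mouth on the dispenser's floor (dispenser frame 0, 0, 34 mm). The front flanges and the front 35 mm of the side walls start 36 mm above this floor, so only the bottom tin (28 mm) can leave, with 8 mm of room to lift it. Base plate below: 7 mm high, 90 wide, x = -20 to 125.
- stop_lip (a point): middle of the top of the stop lip (dispenser frame -41.5, 0, 39 mm): 5 mm high above the floor, 3 mm thick, at the end of a 40 mm wide apron that runs level with the floor out of the mouth. The tin overhangs the apron by 9 mm on either side; nothing stands beside the apron. Lift the tin's front over the lip to draw it.
- bottom_tin: the tin to pack: plain white-enamelled metal hinge-lid tin, 96 x 58 x 28 mm, 0.1 to 0.21 kg. Origin at the middle of its underside, x along its length, z up. A thumb lip (30 wide, 6 thick) sticks out 7 mm at the -x end, 18 to 24 mm up. It is the lowest of the stack, lip out, its -x end 28 to 36 mm in front of the mouth plane. The stack weighs on it: drawing takes up to about 10 N.
- bottom_tin_lip (a point): the outer edge of bottom_tin's thumb lip (tin frame x = -55, z = 21 mm)
- second_tin: plain white-enamelled metal hinge-lid tin, same as bottom_tin, the next one up, lying on it, lip at the mouth; when the bottom tin is drawn it tilts back and drops 28 mm to the floor. At high friction it may stay hung, tilted by about 0.13 rad, its front end on the front flanges; pushed back into the column by some 5 mm (a few N) it falls flat
- third_tin: plain white-enamelled metal hinge-lid tin, same as bottom_tin, on second_tin
- top_tin: plain white-enamelled metal hinge-lid tin, same as bottom_tin, on third_tin, the top of the stack
- gift_box: shallow cardboard gift box, fixed, 112 (x) by 180 mm (y), rim 14 mm above the table, floor 4 mm thick. Origin at the underside, middle of the back wall; front wall 112 mm away at -x. Two bays 104 (x) by 66 (y), centred at x = -56, y = +53 (empty) and -53 (packed_tin), a 40 mm wide card block up to the rim between. 36 mm thumb cut-outs in the front wall. Tins lie along x, lip at the cut-out.
- empty_bay (a point): middle of the floor of the empty bay (gift_box frame -56, 53, 4 mm)
- bay_cutout (a point): the empty bay's thumb cut-out, middle of the front wall at rim height (gift_box frame -110, 53, 14 mm)
- packed_tin: plain white-enamelled metal hinge-lid tin, same as bottom_tin, already in the other bay of the gift box, lip at its cut-out
- mallet: wooden mallet lying between the dispenser and the gift box, 250 mm long, handle 19 mm thick towards the robot, head a 42 mm thick, 100 mm long cylinder lying crosswise at the far end; the table between its handle and the robot is free; a bystander; origin at table level under the middle of the handle
- tape_roll: roll of clear packing tape lying flat, 100 mm across, 48 mm high; a bystander; origin at the middle of its underside
- bowl: steel bowl, 150 mm across, 60 mm high; a bystander; origin at the middle of its underside
- parts_tray: open white plastic tray, 160 x 110 x 30 mm; a bystander; origin at the middle of its underside
Things that resemble listed ones, but are neither listed nor needed, are in the scene too. What is shaped like the dispenser but orange is not meant.

How it is judged:
On the way:
1. the bottom tin is clear of the dispenser and the other three have come down flat ((x of bottom_tin in the frame of dispenser below -0.05 m or y of bottom_tin in the frame of dispenser above 0.1 m or y of bottom_tin in the frame of dispenser below -0.1 m) and z of second_tin in the frame of dispenser between 0.03 and 0.038 m and x of second_tin in the frame of dispenser between 0.03 and 0.062 m and angle between each of second_tin, third_tin, top_tin's own z axis and vertical below 0.06 rad and z of third_tin in the frame of dispenser between 0.058 and 0.066 m and x of third_tin in the frame of dispenser between 0.03 and 0.062 m and z of top_tin in the frame of dispenser between 0.086 and 0.094 m and x of top_tin in the frame of dispenser between 0.03 and 0.062 m), for 0.2 s.
At the end, for the whole second after the job is handed in: bottom_tin released, at rest, flat in the empty bay (within 8 mm, 0.06 rad tilt), lip within 14 mm of the cut-out, aligned within 0.15 rad; the other three flat in the dispenser one place lower (4 mm; middles 30 to 62 mm behind the mouth); packed_tin flat in its bay (horizontal distance between bottom_tin and empty_bay below 0.008 m and height (world z) of each of bottom_tin, packed_tin below 0.008 m and angle between each of bottom_tin, packed_tin, second_tin, third_tin, top_tin's own z axis and vertical below 0.06 rad and horizontal distance between bottom_tin_lip and bay_cutout below 0.014 m and angle between the x axis of bottom_tin and the x axis of gift_box, either way round below 0.15 rad and linear speed of bottom_tin below 0.02 m/s and contact force between the fingers and bottom_tin below 0.1 N and horizontal distance between packed_tin and empty_bay above 0.096 m and z of second_tin in the frame of dispenser between 0.03 and 0.038 m and x of second_tin in the frame of dispenser between 0.03 and 0.062 m and z of third_tin in the frame of dispenser between 0.058 and 0.066 m and x of third_tin in the frame of dispenser between 0.03 and 0.062 m and z of top_tin in the frame of dispenser between 0.086 and 0.094 m and x of top_tin in the frame of dispenser between 0.03 and 0.062 m); the robot touches nothing.
It fails at once if the drawn tin is dropped or flung: it moves faster than 0.6 m/s with the fingers not holding it (linear speed of bottom_tin above 0.6 m/s and contact force between the fingers and bottom_tin below 0.05 N).
It fails at once if another tin is drawn out of the dispenser (its middle less than 20 mm behind the mouth plane) (x of any of second_tin, third_tin, top_tin in the frame of dispenser below 0.02 m).
It fails at once if the packed tin or another thing on the table is shifted by more than 30 mm (distance of any of packed_tin, mallet, tape_roll, bowl, parts_tray from where it was at the start of the episode above 0.03 m).
It also fails if it takes over 67 s, if anything falls off the work surface, if the arm or the gripper's body presses on something with over 40 N, if the wrist force passes 120 N, or if a joint passes its speed limit or range.

### The arm

A 7-joint arm with a two-finger parallel gripper is mounted at the origin on the work surface. World frame = base frame: x ahead of the robot, y to its left, z up, the work surface at z = 0. Lengths are in m, angles in rad, forces in N, time in s.
With the tool pointing down it reaches from about 0.425 to 0.875 m from the base axis. Payload 9.9 kg.
Tool frame: the origin (TCP) lies at the very end of the fingers, on their centre line; the grasp point (between the pads) lies 19 mm behind it; z points along the fingers, y is the line along which they close (so a half turn about z gives the same grasp; the last joint's range is limited). The gripper opens to 85 mm and grips with 20 to 120 N. Pads are 22 mm wide; open, the fingers measure 114 mm over their backs; the gripper's body (76 mm by 85 mm) begins 54 mm behind the grasp point. The pads swing forward as they close: fully open they stand 13 mm farther back than shut.
Start: joints at [-1.416, 0.576, 0.025, 1.437, -0.015, 1.129, -0.057], TCP at [0.16, 0.656, 0.231] pointing down, gripper open.
Joint ranges: [-2.76, 2.76], [-0.34, 2.15], [-1.52, 1.57], [0.19, 2.46], [-1.09, 4.23], [0.17, 1.99], [-2.82, 2.82]. Speed limits (rad/s): [2.22, 2.22, 3.01, 3.01, 3.14, 3.14, 3.14].

### API

Orientations are given as a unit quaternion [x, y, z, w].
In Python, from rig import observe, get_image, camera_info, finish_job gives the robot as it stands.
- The arm moves only by the shell command python3 -m creep 'ROWS' [FORCE]. ROWS is JSON, a list of rows, each an object with "translation": the shift along the tool's x, y, z in cm, a list of three; "angular": the turn, a rotation vector about the tool's x, y, z in rad, a list of three; "hand": the finger opening in cm, from 0 to 8.54. In form: [{"translation": [x, y, z], "angular": [rx, ry, rz], "hand": hand}, ...]. A call has exactly 10 rows; each row shifts and turns the commanded pose from where the row before left it, along the tool's axes as they then stand; what a row does not reach is not made up. A row lasts 1/12 s, in which the tool goes at most 41.7 mm and 7.16 degrees, less where a joint would pass 70% of its speed; a pose out of reach is approached as far as the arm can. A call with a gripper value outside its range is refused whole. The fingers move at their own pace and stop on an object; FORCE is the grip in N (left out, the last holds). Time passes only in rows, so rows that do not move let the fingers close, or fill a call up. It gives the time, the measured TCP pose, the force, the opening and the grip force at its end, in the units of the state.
- observe(): the state, without advancing time (a new reading comes with each control period).
- get_image(name): name is "scene" or "top" or "wrist"; returns the picture (384x512x3 uint8, red, green, blue); there is no depth.
- camera_info(name): a dict with "mtx" (3x3 intrinsics, pixels), "cam_to_world" (4x4, takes a point from camera to world coordinates). Camera axes: x right, y up, looking along -z (the intrinsics and any distortion apply to the point x, -y, -z); pixel columns grow to the right and rows downward; lengths in m; the calibration is good to about 2 mm. A picture is of the moment at which its call begins: read the wrist's pose just before it. camera_info takes no time and is no camera call; for the wrist camera it gives the pose at the moment of the call.
- finish_job(): hands the job in; it is judged then, once.
The state is a dict: "time_s": time; "joints": joint angles; "joint_velocities": joint speeds; "tau": joint torques, N m; "ee_pos": TCP position; "tcp_rot": TCP orientation; "contact_force": force on the tool from outside, world axes, zero at the start; "wrist_torque": the same for the moment, N m; "width": opening from 0.0 (shut) to 1.0 (fully open); "finger_force": force on a finger pad.
Only numpy, scipy, OpenCV 4.12 (cv2) and the standard library are available. Lean on these libraries where they do the work, as an engineer would, in place of code of your own. Each camera call takes 0.05 s, during which the arm holds its last target. There are 200 camera calls.

## Working session

There is one attempt and no reset: what is moved stays moved. The work goes in short steps, Python scripts to look and compute and a shell command to move; the robot and the scene stay as the last step left them, time stands still between calls to the robot, and variables do not carry over. Pictures are saved under pics/ and viewed, at most 10 in all, crops included, and the job is handed in when it is done.

```bash
ls; mkdir -p pics; python3 - <<'E'
from rig import *
import cv2,numpy as np
s=observe();print({k:np.round(v,3).tolist() for k,v in s.items()})
for n in("scene","top"):
    im=get_image(n);cv2.imwrite(f"pics/{n}0.png",im[:,:,::-1])
    c=camera_info(n);print(n,np.round(c["mtx"],1).tolist(),np.round(c["cam_to_world"],3).tolist(),c.keys())
a=cv2.imread("pics/scene0.png");b=cv2.imread("pics/top0.png")
E
```

```text
pics
{'time_s': 0.0, 'joints': [-1.416, 0.577, 0.025, 1.438, -0.015, 1.129, -0.057], 'joint_velocities': [0.0, -0.002, 0.0, 0.0, -0.001, -0.001, -0.0], 'tau': [-0.0, -76.576, 2.251, -28.598, 0.015, 0.013, 0.0], 'ee_pos': [0.16, 0.655, 0.23], 'tcp_rot': [0.119, 0.993, -0.001, -0.0], 'contact_force': [-0.244, 0.261, 1.236], 'wrist_torque': [0.025, 0.012, 0.027], 'finger_force': 0.0, 'width': 0.999}
scene [[400.5, 0.0, 254.1], [0.0, 400.5, 186.6], [0.0, 0.0, 1.0]] [[-0.359, -0.573, 0.737, 1.369], [0.933, -0.211, 0.291, 0.341], [-0.011, 0.792, 0.61, 0.854], [0.0, 0.0, 0.0, 1.0]] dict_keys(['mtx', 'cam_to_world'])
top [[496.1, 0.0, 251.5], [0.0, 496.1, 194.0], [0.0, 0.0, 1.0]] [[-0.021, 0.985, -0.169, 0.197], [-1.0, -0.02, 0.005, 0.01], [0.002, 0.169, 0.986, 1.645], [0.0, 0.0, 0.0, 1.0]] dict_keys(['mtx', 'cam_to_world'])
```

View pics/scene0.png

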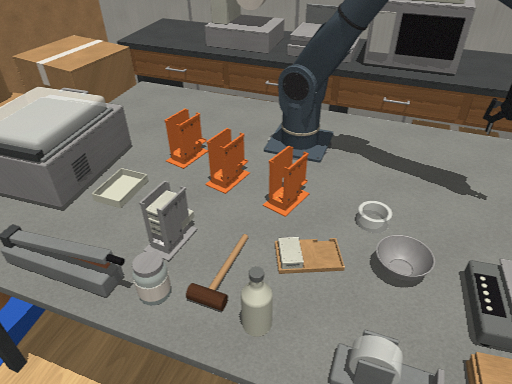

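View pics/top0.png

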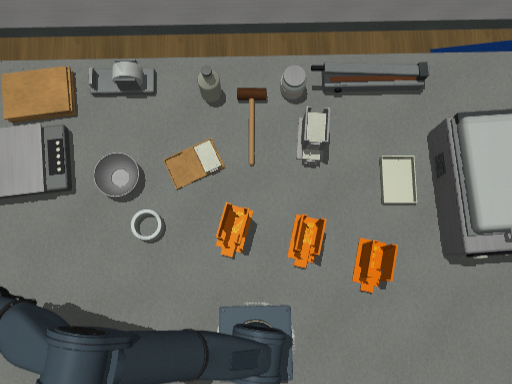

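The scene view shows the steel dispenser near (168,215), the gift box near (308,255) with the packed tin at its left, and the mallet between them. In the top view the dispenser is at (315,135) with its apron apparently towards the robot, and the box is at (194,163). I'll enlarge both.

```bash
python3 - <<'E'
import cv2,numpy as np
a=cv2.imread("pics/scene0.png");b=cv2.imread("pics/top0.png")
c1=cv2.resize(a[175:265,130:210],(400,450),interpolation=cv2.INTER_CUBIC)
c2=cv2.resize(b[95:175,285:345],(338,450),interpolation=cv2.INTER_CUBIC)
c3=cv2.resize(b[130:195,160:230],(400,371)[:2],interpolation=cv2.INTER_CUBIC)
o=np.zeros((600,800,3),np.uint8);o[:450,:400]=c1;o[:450,400:738]=c2
cv2.imwrite("pics/crop1.png",o[:450]);
cv2.imwrite("pics/crop2.png",cv2.resize(b[130:195,160:230],(700,600)[:1]+(650,),interpolation=cv2.INTER_CUBIC)[:600])
E
```

```text
(no output)
```

View pics/crop1.png

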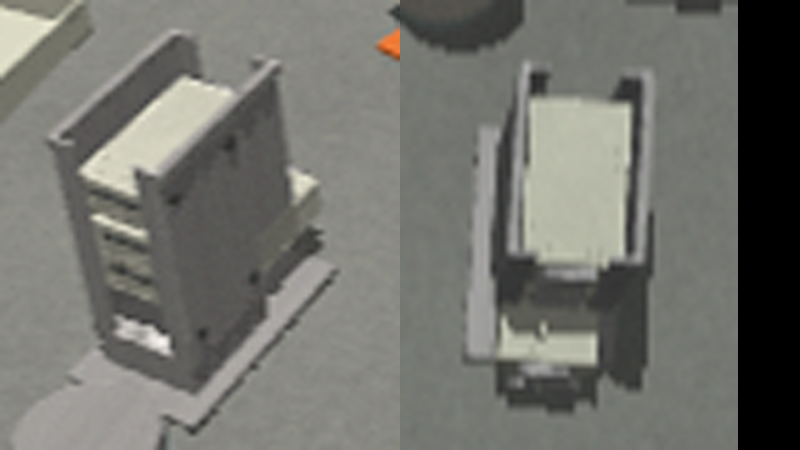

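View pics/crop2.png

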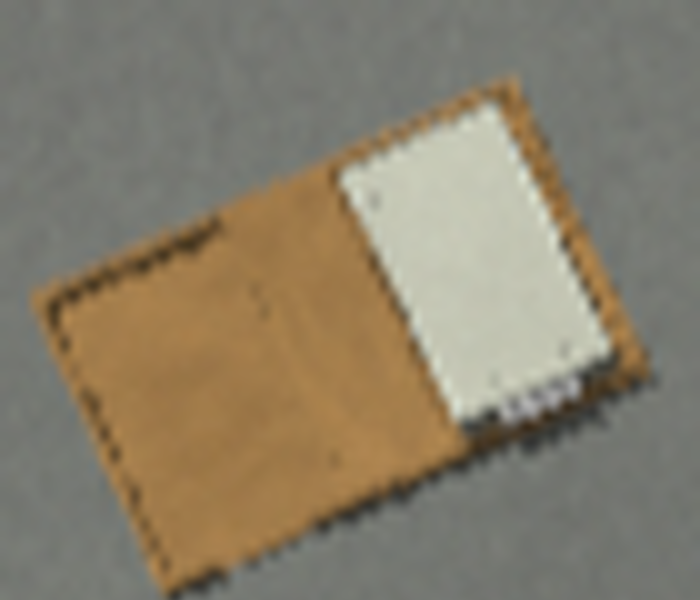

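The crops show the mouth and apron facing the robot (bottom of the top view), with the bottom tin sticking out. The box's front, with the packed tin's lip, also faces the robot. I'll compute positions from the corners.

```bash
cat > h.py <<'E'
import numpy as np, cv2
from rig import *
from scipy.spatial.transform import Rotation as R
def cast(info,px,z):
    K=info["mtx"];T=np.array(info["cam_to_world"]);px=np.atleast_2d(np.array(px,float))
    d=np.c_[(px[:,0]-K[0][2])/K[0][0],-(px[:,1]-K[1][2])/K[1][1],-np.ones(len(px))]@T[:3,:3].T
    o=T[:3,3];return o+d*((z-o[2])/d[:,2])[:,None]
def proj(info,P):
    K=info["mtx"];T=np.array(info["cam_to_world"]);p=(np.atleast_2d(P)-T[:3,3])@T[:3,:3]
    return np.c_[K[0][0]*p[:,0]/-p[:,2]+K[0][2],K[1][1]*-p[:,1]/-p[:,2]+K[1][2]]
def plan(pos,rot):
    "shift in tool frame (cm) and rotation vector (tool frame) from the measured pose to target; rot=Rotation"
    s=observe();r=R.from_quat(s["tcp_rot"])
    return np.round(r.inv().apply(np.array(pos)-s["ee_pos"])*100,2), np.round((r.inv()*rot).as_rotvec(),4)
E
python3 - <<'E'
from h import *
b=cv2.imread("pics/top0.png");c=camera_info("top");sc=camera_info("scene")
P=cast(c,[[307.2,106],[329.7,107.4],[327.6,141.6],[304.2,140.9]],.174)
print("disp top BL BR FR FL",P.round(4).tolist(),"center",P.mean(0).round(4))
yaw=[np.arctan2(*(P[i]-P[j])[[1,0]]) for i,j in((0,3),(1,2))];print("yaw",yaw)
# tin front part
hsv=cv2.cvtColor(b,cv2.COLOR_BGR2HSV)
m=cv2.inRange(hsv,(5,90,60),(25,255,255));m[:130]=0;m[195:]=0;m[:,:155]=0;m[:,235:]=0
P=cast(c,[[164,159.5],[211.2,138.5],[225,167.5],[176.8,189]],.014);print("box",P.round(4).tolist(),P.mean(0).round(4))
m2=cv2.morphologyEx(m,cv2.MORPH_CLOSE,np.ones((25,25)));m2=m2
pts=cv2.findNonZero(m);r=cv2.minAreaRect(pts);bp=cv2.boxPoints(r);Q=cast(c,bp,.014);print("rect",r,Q.round(4).tolist(),Q.mean(0).round(4),[np.linalg.norm(Q[i]-Q[i-1]).round(4) for i in range(4)])
# tin front edge: top corners front z=.034+.028
print("tin front",cast(c,[[285+97/5.63,95+358/5.63],[285+198/5.63,95+362/5.63]],.062).round(4).tolist())
print("base front left corner",cast(c,[[285+66/5.63,95+360/5.63]],.007).round(4))
s=sc;print("scene base right corners", cast(s,[[130+338/5,175+268/5],[130+190/5,175+430/5]],.007).round(4).tolist())
print("scene top corners",cast(s,[[130+50/5,175+140/5],[130+185/5,175+35/5],[130+280/5,175+62/5],[130+140/5,175+172/5]],.174).round(4).tolist())
w=camera_info("wrist");print(w["mtx"][0][0],np.round(np.linalg.inv(np.r_[np.c_[R.from_quat(observe()["tcp_rot"]).as_matrix(),np.array(observe()["ee_pos"])[:,None]],[[0,0,0,1]]])@w["cam_to_world"],3).tolist())
E
```

```text
disp top BL BR FR FL [[0.7229, -0.1764, 0.174], [0.7169, -0.246, 0.174], [0.6075, -0.2344, 0.174], [0.6111, -0.1627, 0.174]] center [ 0.6646 -0.2049  0.174 ]
yaw [np.float64(-0.12165508289130174), np.float64(-0.10601651924845658)]
box [[0.601, 0.2943, 0.014], [0.6711, 0.1345, 0.014], [0.5691, 0.0888, 0.014], [0.4988, 0.2507, 0.014]] [0.585  0.1921 0.014 ]
rect ((193.60958862304688, 163.0410919189453), (32.855953216552734, 53.71162033081055), 65.55604553222656) [[0.6021, 0.2999, 0.014], [0.6764, 0.1343, 0.014], [0.5712, 0.0892, 0.014], [0.4985, 0.2535, 0.014]] [0.5871 0.1942 0.014 ] [np.float64(0.1135), np.float64(0.1815), np.float64(0.1144), np.float64(0.1796)]
tin front [[0.5829, -0.1671, 0.062], [0.5793, -0.2258, 0.062]]
base front left corner [[ 0.5954 -0.1545  0.007 ]]
scene base right corners [[0.6018, -0.1494, 0.007], [0.7479, -0.1665, 0.007]]
scene top corners [[0.7186, -0.242, 0.174], [0.6127, -0.2228, 0.174], [0.6162, -0.1598, 0.174], [0.7245, -0.183, 0.174]]
284.6221586706399 [[-0.001, 0.961, 0.276, 0.07], [1.0, 0.001, 0.001, 0.0], [0.001, 0.276, -0.961, -0.142], [0.0, 0.0, 0.0, 1.0]]
```

```bash
python3 - <<'E'
from h import *
b=cv2.imread("pics/top0.png");c=camera_info("top");a=cv2.imread("pics/scene0.png");s=camera_info("scene")
def om(i): return cv2.inRange(cv2.cvtColor(i,cv2.COLOR_BGR2HSV),(3,150,80),(16,255,255))
for im,inf,x0,x1 in((b,c,210,400),(a,s,150,320)):
    n,l,st,ct=cv2.connectedComponentsWithStats(om(im))
    for i in range(1,n):
        if st[i,4]>150 and x0<ct[i,0]<x1:
            p=np.argwhere(l==i)[:,::-1]
            for z in(0.007,.174):
                q=cast(inf,p,z);print(st[i].tolist(),z,"x",q[:,0].min().round(3),q[:,0].max().round(3),"y",q[:,1].min().round(3),q[:,1].max().round(3))
cr=np.hstack([cv2.resize(b[195:300,210:340],(390*1,315),interpolation=cv2.INTER_CUBIC),cv2.resize(a[115:220,160:320],(400,315),interpolation=cv2.INTER_CUBIC)])
cv2.imwrite("pics/crop3.png",cr)
E
```

```text
[331, 77, 85, 4, 248] 0.007 x 0.874 0.887 y -0.578 -0.284
[331, 77, 85, 4, 248] 0.174 x 0.805 0.816 y -0.518 -0.254
[216, 202, 37, 56, 1243] 0.007 x 0.27 0.453 y 0.001 0.122
[216, 202, 37, 56, 1243] 0.174 x 0.262 0.427 y 0.002 0.11
[287, 214, 40, 55, 1324] 0.007 x 0.229 0.407 y -0.244 -0.111
[287, 214, 40, 55, 1324] 0.174 x 0.226 0.386 y -0.218 -0.098
[352, 238, 46, 55, 1695] 0.007 x 0.148 0.323 y -0.474 -0.32
[352, 238, 46, 55, 1695] 0.174 x 0.153 0.31 y -0.425 -0.286
[165, 109, 85, 85, 3568] 0.007 x -0.098 0.413 y -0.614 -0.112
[165, 109, 85, 85, 3568] 0.174 x 0.191 0.601 y -0.425 -0.022
[263, 146, 46, 70, 1992] 0.007 x 0.049 0.452 y -0.069 0.123
[263, 146, 46, 70, 1992] 0.174 x 0.309 0.632 y 0.012 0.166
```

View pics/crop3.png

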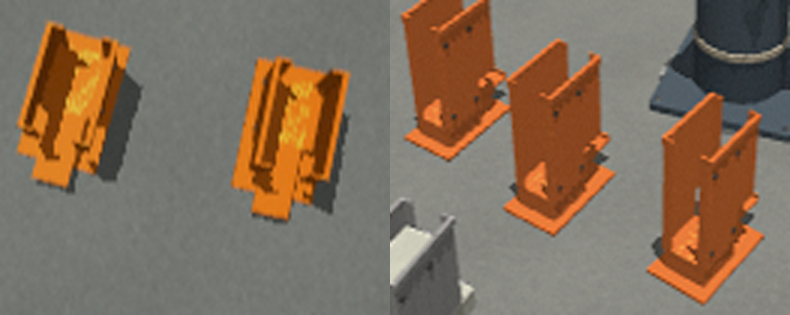

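The orange dispensers top out at about x=0.386 behind the draw path, so I'll use a lean near 32° and a short draw. Moving now.

```bash
python3 -m creep '[{"translation":[-3,-2.06,-0.25],"angular":[0,0,0],"hand":8.5},{"translation":[-3,-2.06,-0.25],"angular":[0,0,0],"hand":8.5},{"translation":[-3,-2.06,-0.25],"angular":[0,0,0],"hand":8.5},{"translation":[-3,-2.06,-0.25],"angular":[0,0,0],"hand":8.5},{"translation":[-3,-2.06,-0.25],"angular":[0,0,0],"hand":8.5},{"translation":[-3,-2.06,-0.25],"angular":[0,0,0],"hand":8.5},{"translation":[-3,-2.06,-0.25],"angular":[0,0,0],"hand":8.5},{"translation":[-3,-2.06,-0.25],"angular":[0,0,0],"hand":8.5},{"translation":[-3,-2.06,-0.25],"angular":[0,0,0],"hand":8.5},{"translation":[-3,-2.06,-0.25],"angular":[0,0,0],"hand":8.5}]'
python3 -m creep '[{"translation":[-3,-2.06,-0.25],"angular":[0,0,0],"hand":8.5},{"translation":[-3,-2.06,-0.25],"angular":[0,0,0],"hand":8.5},{"translation":[-0.9,-3.45,0],"angular":[0,0,0],"hand":8.5},{"translation":[-0.9,-3.45,0],"angular":[0,0,0],"hand":8.5},{"translation":[-0.9,-3.45,0],"angular":[0,0,0],"hand":8.5},{"translation":[-0.9,-3.45,0],"angular":[0,0,0],"hand":8.5},{"translation":[-0.9,-3.45,0],"angular":[0,0,0],"hand":8.5},{"translation":[-0.9,-3.45,0],"angular":[0,0,0],"hand":8.5},{"translation":[-0.9,-3.45,0],"angular":[0,0,0],"hand":8.5},{"translation":[-0.9,-3.45,0],"angular":[0,0,0],"hand":8.5}]'
python3 - <<'E'
from h import *
yaw=-.115
def tgt(dx,dz,lean,M=np.array([.6134,-.199]),yaw=yaw):
    d=np.array([np.cos(yaw),np.sin(yaw),0]);z=np.sin(lean)*d-np.array([0,0,np.cos(lean)]);y=np.array([-d[1],d[0],0])
    return [*(M+dx*d[:2]),dz],R.from_matrix(np.c_[np.cross(y,z),y,z])
print(observe()["joints"],plan(*tgt(-.13,.21,np.radians(32))))
E
```

```text
time_s: 0.93
ee_pos: [0.4032, 0.3831, 0.2562]
tcp_rot: [0.119, 0.993, -0.0, -0.0]
contact_force: [0.6, 0.3, 0.3]
width: 0.994
finger_force: 0.0
time_s: 1.77
ee_pos: [0.4551, 0.0436, 0.2612]
tcp_rot: [0.119, 0.993, -0.0, -0.0]
contact_force: [0.7, -0.2, 0.0]
width: 0.996
finger_force: 0.0
[-0.3532399   0.22503484  0.19403739  1.94185642 -0.05188687  0.97959393
  1.19708296] (array([ -8.21, -21.43,   5.12]), array([-0.0346, -0.558 , -0.1204]))
```

```bash
python3 -m creep '[{"translation":[-1.2,-3.0,0.7],"angular":[0,0,0],"hand":8.5},{"translation":[-1.2,-3.0,0.7],"angular":[0,0,0],"hand":8.5},{"translation":[-1.2,-3.0,0.7],"angular":[0,0,0],"hand":8.5},{"translation":[-1.2,-3.0,0.7],"angular":[0,0,0],"hand":8.5},{"translation":[-1.2,-3.0,0.7],"angular":[0,0,0],"hand":8.5},{"translation":[-1.2,-3.0,0.7],"angular":[0,0,0],"hand":8.5},{"translation":[-1.0,-2.0,0.7],"angular":[0,0,0],"hand":8.5},{"translation":[0,0,0],"angular":[-0.006,-0.093,-0.02],"hand":8.5},{"translation":[0,0,0],"angular":[-0.006,-0.093,-0.02],"hand":8.5},{"translation":[0,0,0],"angular":[-0.006,-0.093,-0.02],"hand":8.5}]'
python3 -m creep '[{"translation":[0,0,0],"angular":[-0.006,-0.093,-0.02],"hand":8.5},{"translation":[0,0,0],"angular":[-0.006,-0.093,-0.02],"hand":8.5},{"translation":[0,0,0],"angular":[-0.006,-0.093,-0.02],"hand":8.5},{"translation":[0,0,0],"angular":[0,0,0],"hand":8.5},{"translation":[0,0,0],"angular":[0,0,0],"hand":8.5},{"translation":[0,0,0],"angular":[0,0,0],"hand":8.5},{"translation":[0,0,0],"angular":[0,0,0],"hand":8.5},{"translation":[0,0,0],"angular":[0,0,0],"hand":8.5},{"translation":[0,0,0],"angular":[0,0,0],"hand":8.5},{"translation":[0,0,0],"angular":[0,0,0],"hand":8.5}]'
cat >> h.py <<'E'
def tgt(dx,dz,lean,M,yaw,dy=0):
    "pose at dx,dy in the frame (M,yaw), height dz, leaning back by lean (deg)"
    d=np.array([np.cos(yaw),np.sin(yaw),0]);y=np.array([-d[1],d[0],0]);lean=np.radians(lean)
    z=np.sin(lean)*d-np.array([0,0,np.cos(lean)])
    return [*(np.array(M)+dx*d[:2]+dy*y[:2]),dz],R.from_matrix(np.c_[np.cross(y,z),y,z])
E
python3 - <<'E'
from h import *
print(observe()["joints"].round(2),plan(*tgt(-.13,.21,32,[.6134,-.199],-.115)))
c=camera_info("wrist");im=get_image("wrist");cv2.imwrite("pics/w1.png",im[:,:,::-1])
np.savez("w1.npz",m=c["mtx"],T=c["cam_to_world"])
E
```

```text
time_s: 2.6
ee_pos: [0.488, -0.1691, 0.2119]
tcp_rot: [0.088, 0.986, -0.008, 0.141]
contact_force: [0.4, 0.6, 0.1]
width: 0.99
finger_force: 0.0
time_s: 3.43
ee_pos: [0.489, -0.1634, 0.2132]
tcp_rot: [0.062, 0.969, -0.008, 0.24]
contact_force: [0.5, -0.5, -0.6]
width: 0.994
finger_force: 0.0
[ 0.23  0.19  0.07  2.3  -0.56  0.21  2.27] (array([ 0.32, -2.11,  0.16]), array([ 0.0081, -0.0745, -0.0151]))
```

View pics/w1.png

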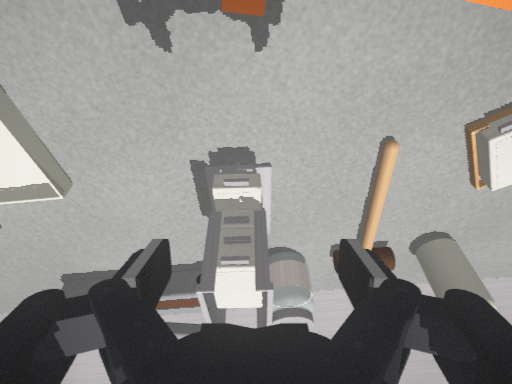

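The wrist view, with the robot side at the top, shows the dispenser's tin front near (236,180) and the mallet handle near (380,190). Joint 6 has run into its lower limit, so this wrist branch can't lean. I'll fit a kinematic model from the recorded poses to plan the wrist flip.

```bash
cat > fk.py <<'E'
import numpy as np, itertools
from scipy.optimize import least_squares
from scipy.spatial.transform import Rotation as R
Rz=lambda a:R.from_euler('z',a);Ry=lambda a:R.from_euler('y',a)
LO=np.array([-2.76,-.34,-1.52,.19,-1.09,.17,-2.82]);HI=np.array([2.76,2.15,1.57,2.46,4.23,1.99,2.82])
def fk(q,p,s):
    c,h,a0,b0,a1,b1,L1,a2,b2,L2,a3,b3,L3,c7=p
    r=Rz(c+s[0]*q[0]);t=np.array([0,0,h])+r.apply([a0,b0,0])
    r=r*Ry(q[1])*Rz(s[1]*q[2]);t=t+r.apply([a1,b1,L1])
    r=r*Ry(q[3])*Rz(s[2]*q[4]);t=t+r.apply([a2,b2,L2])
    r=r*Ry(q[5]);t=t+r.apply([a3,b3,L3]);r=r*Rz(s[3]*q[6]+c7)
    return t,r
P0=np.array([0,.295,0,0,0,0,.58,0,0,.396,0,0,.38,np.pi/2])
def err(p,s,D,w=.02):
    e=[]
    for q,t,o in D:
        x,r=fk(q,p,s);e+=[*((x-t)*1000),*((R.from_quat(o).inv()*r).as_rotvec()*300)]
    return np.r_[e,(p-P0)*3]
def fit(D):
    best=None
    for s in itertools.product([-1,1],repeat=4):
        for c0 in(np.pi/2,-np.pi/2):
            p=P0.copy();p[-1]=c0
            f=least_squares(lambda p:np.r_[err(p,s,D)[:6*len(D)],(np.delete(p,13)-np.delete(P0,13))*5],p)
            if best is None or f.cost<best[0]:best=(f.cost,f.x,s,f.fun)
    return best
E
python3 - <<'E'
from fk import *
from rig import observe
import json
s=observe()
D=[([-1.416,.577,.025,1.438,-.015,1.129,-.057],[.16,.655,.23],[.119,.993,-.001,0]),
([-0.3532399,0.22503484,0.19403739,1.94185642,-0.05188687,0.97959393,1.19708296],[.4551,.0436,.2612],[.119,.993,0,0]),
(list(s["joints"]),list(s["ee_pos"]),list(s["tcp_rot"]))]
json.dump([[list(map(float,v)) for v in d] for d in D],open("D.json","w"))
b=fit(D);print(b[0],b[2],b[1].round(4).tolist());print(b[3][:18].round(1).tolist());print(D[2])
E
```

```text
0.029578594632573313 (-1, -1, -1, -1) [0.0001, 0.2797, 0.0047, -0.0084, -0.0013, -0.0138, 0.5841, -0.0015, -0.0126, 0.3792, -0.0085, -0.0126, 0.3785, 1.5706]
[-0.0, -0.0, 0.0, 0.1, 0.0, 0.1, 0.0, -0.0, -0.0, 0.0, 0.1, -0.0, 0.0, 0.0, 0.0, -0.0, 0.0, -0.1]
([np.float64(0.23479560464125004), np.float64(0.19267417408463575), np.float64(0.07439093645771354), np.float64(2.2957572252579403), np.float64(-0.5595187092545915), np.float64(0.20909997164280478), np.float64(2.2700744516855553)], [np.float64(0.48889149798723003), np.float64(-0.16353022603827283), np.float64(0.21325700816980125)], [np.float64(0.06207366392032057), np.float64(0.9688431629333362), np.float64(-0.007823903896293578), np.float64(0.23964259306863098)])
```

```bash
python3 - <<'E'
from h import *
from fk import fk,fit,LO,HI
import json,pickle
from scipy.optimize import least_squares
D=json.load(open("D.json"));b=fit(D);pickle.dump((b[1],b[2]),open("fk.pkl","wb"));p,s=b[1],b[2]
w=np.load("w1.npz");c={"mtx":w["m"],"cam_to_world":w["T"]}
im=cv2.imread("pics/w1.png")
cv2.imwrite("pics/w1c.png",cv2.resize(im[140:310,185:285],(470,600)[0:1]+(600*1,) if 0 else (353,600),interpolation=cv2.INTER_CUBIC))
rng=np.random.default_rng(0)
M=[.6134,-.199];yaw=-.115
for half in(0,1):
  for name,a in (("grasp",(-.012,.043,32)),("lift",(-.012,.05,32)),("draw",(-.09,.05,32)),("up",(-.09,.2,32)),("pre",(-.09,.12,32)),("grasp27",(-.012,.043,27)),("draw27",(-.09,.05,27))):
    t,r=tgt(*a,M,yaw)
    if half:r=r*R.from_euler('z',np.pi)
    sols=[]
    for k in range(40):
        q0=rng.uniform(LO,HI)
        f=least_squares(lambda q:np.r_[(fk(q,p,s)[0]-t)*10,(r.inv()*fk(q,p,s)[1]).as_rotvec()*3,.0005*(q-(LO+HI)/2)],q0,bounds=(LO,HI),max_nfev=60)
        if np.abs(f.fun[:6]).max()<.01:sols.append(f.x)
    sols=sorted(sols,key=lambda q:-min(np.minimum(q-LO,HI-q)))
    print(half,name,len(sols),[q.round(2).tolist() for q in sols[:2]])
E
```

```text
0 grasp 20 [[0.17, 0.69, 0.32, 2.22, 4.0, 0.45, -2.22], [0.26, 0.67, 0.19, 2.22, 3.87, 0.39, -2.07]]
0 lift 26 [[0.75, 0.72, -0.52, 2.28, 2.68, 0.37, -0.77], [0.77, 0.73, -0.54, 2.28, 2.64, 0.38, -0.73]]
0 draw 20 [[-0.04, 0.75, 0.77, 2.41, 4.15, 0.8, -2.31], [-0.05, 0.76, 0.79, 2.41, 4.16, 0.81, -2.32]]
0 up 18 [[1.33, 0.61, -1.4, 2.35, 1.57, 0.57, 0.23], [1.3, 0.55, -1.31, 2.35, 1.59, 0.48, 0.22]]
0 pre 17 [[0.33, 0.45, 0.15, 2.34, 4.07, 0.3, -2.21], [0.4, 0.45, 0.06, 2.34, 3.98, 0.27, -2.12]]
0 grasp27 17 [[0.83, 0.77, -0.71, 2.24, 2.12, 0.4, -0.22], [0.83, 0.77, -0.71, 2.24, 2.12, 0.4, -0.22]]
0 draw27 24 [[0.24, 0.61, 0.26, 2.32, 4.04, 0.37, -2.2], [0.37, 0.59, 0.08, 2.33, 3.82, 0.29, -1.96]]
1 grasp 17 [[0.12, 0.7, 0.4, 2.22, 4.06, 0.49, 0.84], [0.83, 0.77, -0.66, 2.29, 2.51, 0.46, 2.57]]
1 lift 19 [[0.22, 0.66, 0.25, 2.22, 3.97, 0.4, 0.96], [0.24, 0.66, 0.21, 2.22, 3.93, 0.38, 1.01]]
1 draw 12 [[0.19, 0.65, 0.39, 2.41, 3.92, 0.59, 1.09], [0.22, 0.65, 0.35, 2.41, 3.89, 0.57, 1.13]]
1 up 0 []
1 pre 20 [[0.32, 0.45, 0.16, 2.34, 4.08, 0.3, 0.92], [0.3, 0.45, 0.18, 2.34, 4.1, 0.31, 0.9]]
1 grasp27 14 [[0.71, 0.71, -0.49, 2.22, 2.38, 0.27, 2.64], [0.7, 0.7, -0.47, 2.22, 2.41, 0.26, 2.61]]
1 draw27 16 [[0.2, 0.61, 0.31, 2.32, 4.09, 0.39, 0.89], [0.32, 0.6, 0.15, 2.32, 3.92, 0.32, 1.07]]
```

View pics/w1c.png

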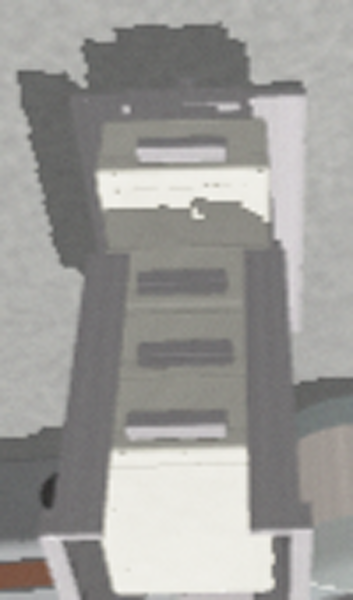

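The enlarged view shows the bottom tin's front top edge from (212.5,188) to (261,187) in the wrist picture, and the base plate's front corners near (205,167) and (271,166). The other tins' lips are visible at the mouth. I'll refine the pose and plan the wrist flip as a joint-interpolated tool path.

```bash
cat > ik.py <<'E'
from h import *
from fk import fk,LO,HI
import pickle
from scipy.optimize import least_squares
p,s=pickle.load(open("fk.pkl","rb"))
def ik(t,r,q0,w=.002):
    f=least_squares(lambda q:np.r_[(fk(q,p,s)[0]-t)*10,(r.inv()*fk(q,p,s)[1]).as_rotvec()*3,w*(q-q0)],np.clip(q0,LO+.01,HI-.01),bounds=(LO+.005,HI-.005))
    return f.x,np.abs(f.fun[:6]).max()
def segs(Q,n):
    "constant twists (per row, n rows each) through joint waypoints Q, tool axes, cm and rad"
    for a,b in zip(Q[:-1],Q[1:]):
        t0,r0=fk(a,p,s);t1,r1=fk(b,p,s);w=(r0.inv()*r1).as_rotvec()/n
        # per-row translation in the turning tool frame
        t=r0.inv().apply(t1-t0);A=sum(R.from_rotvec(w*k).as_matrix() for k in range(1,n+1));B=sum(R.from_rotvec(w*k).as_matrix() for k in range(n))
        print("tr",(np.linalg.solve(B,t)*100).round(2).tolist(),"ang",w.round(3).tolist(),"-> pos",t1.round(3).tolist(),"zax",r1.apply([0,0,1]).round(2).tolist(),"q",np.round(b,2).tolist())
E
python3 - <<'E'
from ik import *
w=np.load("w1.npz");c={"mtx":w["m"],"cam_to_world":w["T"]}
u=lambda a:[185+a[0]/3.53,140+a[1]/3.53]
tf=cast(c,[u((97,170)),u((268,166))],.062);bp=cast(c,[u((72,95)),u((305,92))],.007);ct=cast(c,[u((42,537)),u((312,530))],.174)
for n,q in(("tin",tf),("base",bp),("top",ct)):print(n,q.round(4).tolist(),"w",np.linalg.norm(q[0]-q[1]).round(4),"mid",q.mean(0).round(4),"yaw",np.arctan2(*((q[1]-q[0])[[1,0]]))-np.pi/2)
M=[.6134,-.199];yaw=-.115
q0=np.array(observe()["joints"])
t,r=tgt(-.10,.15,30,M,yaw)
for g in ([.83,.77,-.71,2.24,2.12,.4,-.22],[1.2,.6,-1.2,2.3,1.7,.5,.2],[.75,.72,-.52,2.28,2.68,.37,-.77]):
    q,e=ik(t,r,np.array(g));print("pre",q.round(2),e)
    qg,e=ik(*tgt(-.012,.043,30,M,yaw),q);qd,e2=ik(*tgt(-.09,.05,30,M,yaw),qg);print(" grasp",qg.round(2),e,"draw",qd.round(2),e2)
    segs([q0+(q-q0)*k/4 for k in range(5)],6)
E
```

```text
tin [[0.5807, -0.2218, 0.062], [0.5867, -0.1654, 0.062]] w 0.0567 mid [ 0.5837 -0.1936  0.062 ] yaw -0.1059091663796432
base [[0.5908, -0.2389, 0.007], [0.6013, -0.1511, 0.007]] w 0.0884 mid [ 0.596 -0.195  0.007] yaw -0.1195819508782403
top [[0.6123, -0.2339, 0.174], [0.6196, -0.1604, 0.174]] w 0.0739 mid [ 0.6159 -0.1971  0.174 ] yaw -0.0983360440335801
pre [ 1.01  0.47 -0.79  2.39  2.11  0.23 -0.25] 4.485937341036639e-07
 grasp [ 0.89  0.8  -0.78  2.27  2.26  0.49 -0.33] 1.307699023921745e-06 draw [ 0.99  0.79 -0.87  2.45  2.37  0.6  -0.43] 1.0744355725090534e-06
tr [0.68, -0.54, 0.46] ang [0.01, 0.023, -0.002] -> pos [0.459, -0.192, 0.172] zax [0.33, -0.09, -0.94] q [0.43, 0.26, -0.14, 2.32, 0.11, 0.22, 1.64]
tr [0.11, -0.36, 0.41] ang [0.008, 0.006, -0.002] -> pos [0.457, -0.215, 0.148] zax [0.29, -0.13, -0.95] q [0.62, 0.33, -0.36, 2.34, 0.78, 0.22, 1.01]
tr [-0.32, 0.05, 0.26] ang [-0.001, -0.012, -0.0] -> pos [0.481, -0.216, 0.139] zax [0.36, -0.14, -0.92] q [0.82, 0.4, -0.57, 2.37, 1.44, 0.23, 0.38]
tr [-0.53, 0.54, 0.02] ang [-0.015, -0.024, 0.004] -> pos [0.514, -0.188, 0.
[... 1004 characters left out ...]
-0.45] 1.0298079254071843e-06 draw [ 0.94  0.75 -0.77  2.45  2.48  0.54 -0.54] 1.077400802503541e-06
tr [0.55, -0.69, 0.41] ang [0.014, 0.02, -0.002] -> pos [0.464, -0.203, 0.178] zax [0.35, -0.11, -0.93] q [0.41, 0.26, -0.11, 2.32, 0.15, 0.2, 1.6]
tr [-0.01, -0.37, 0.38] ang [0.009, 0.002, -0.002] -> pos [0.469, -0.228, 0.159] zax [0.32, -0.16, -0.93] q [0.59, 0.32, -0.3, 2.34, 0.86, 0.19, 0.94]
tr [-0.29, 0.15, 0.27] ang [-0.003, -0.011, -0.0] -> pos [0.493, -0.223, 0.149] zax [0.39, -0.15, -0.91] q [0.77, 0.38, -0.49, 2.36, 1.57, 0.18, 0.27]
tr [-0.27, 0.63, 0.08] ang [-0.018, -0.017, 0.003] -> pos [0.514, -0.188, 0.15] zax [0.5, -0.06, -0.87] q [0.95, 0.44, -0.67, 2.38, 2.27, 0.18, -0.4]
```

```bash
cat >> ik.py <<'E'
def rot(lean,side,yaw):
    "lean back by lean deg, then tool tilted sideways (tool z swings by side deg towards -y)"
    return tgt(0,0,lean,[0,0],yaw)[1]*R.from_euler('x',side,degrees=True)
def follow(q,wps,n):
    Q=[q];t0,r0=fk(q,p,s)
    for t,r in wps:
        dv=(r0.inv()*r).as_rotvec();dt=(np.array(t)-t0)
        for k in range(1,n+1):
            q,e=ik(t0+dt*k/n,r0*R.from_rotvec(dv*k/n),q,.005);
        Q.append(q);print(np.round(q,2),"err",round(e,4));t0,r0=np.array(t),r
    return Q
E
python3 - <<'E'
from ik import *
M=[.6155,-.1975];yaw=-.11
q0=np.array(observe()["joints"]);print(q0.round(2))
D=lambda dx,z,dy=0:tgt(dx,z,0,M,yaw,dy)[0]
for sgn in (1,-1):
    print("side",sgn)
    W=[(D(-.11,.2),rot(20,25*sgn,yaw)),(D(-.09,.17),rot(32,25*sgn,yaw)),(D(-.07,.12),rot(32,0,yaw)),(D(-.04,.06),rot(32,0,yaw))]
    Q=follow(q0,W,8);segs(Q,8)
E
```

```text
[ 0.23  0.19  0.07  2.3  -0.56  0.21  2.27]
side 1
[-0.76  0.55  1.06  2.24 -0.17  0.25  1.68] err 0.0
[-0.78  0.67  1.14  2.25 -1.08  0.18  2.47] err 0.2447
[ 0.29  0.43  0.06  2.18 -1.05  0.18  2.81] err 0.3081
[ 0.28  0.57  0.07  2.1  -1.07  0.18  2.81] err 0.4643
tr [-0.15, -0.2, 0.3] ang [0.055, 0.016, -0.006] -> pos [0.506, -0.185, 0.2] zax [0.26, -0.45, -0.85] q [-0.76, 0.55, 1.06, 2.24, -0.17, 0.25, 1.68]
tr [-0.19, 0.2, 0.28] ang [0.001, -0.013, 0.011] -> pos [0.531, -0.184, 0.181] zax [0.36, -0.47, -0.81] q [-0.78, 0.67, 1.14, 2.25, -1.08, 0.18, 2.47]
tr [0.02, 0.08, 0.65] ang [-0.058, 0.003, -0.004] -> pos [0.552, -0.192, 0.135] zax [0.44, -0.03, -0.9] q [0.29, 0.43, 0.06, 2.18, -1.05, 0.18, 2.81]
tr [-0.11, -0.03, 0.81] ang [-0.001, 0.007, 0.001] -> pos [0.587, -0.197, 0.079] zax [0.39, -0.01, -0.92] q [0.28, 0.57, 0.07, 2.1, -1.07, 0.18, 2.81]
side -1
[ 0.7   0.42 -0.08  1.97 -0.73  0.82  2.69] err 0.0
[ 1.18  0.56 -0.74  2.12 -0.73  0.41  2.81] err 0.0
[ 0.29  0.43  0.06  2.18 -1.05  0.18  2.81] err 0.3081
[ 0.28  0.57  0.07  2.1  -1.07  0.18  2.81] err 0.4643
tr [-0.16, -0.29, 0.2] ang [-0.054, 0.017, 0.001] -> pos [0.506, -0.185, 0.2] zax [0.35, 0.39, -0.85] q [0.7, 0.42, -0.08, 1.97, -0.73, 0.82, 2.69]
tr [-0.07, -0.19, 0.4] ang [-0.0, -0.024, -0.011] -> pos [0.526, -0.188, 0.17] zax [0.52, 0.37, -0.77] q [1.18, 0.56, -0.74, 2.12, -0.73, 0.41, 2.81]
tr [-0.07, -0.16, 0.53] ang [0.052, 0.012, 0.004] -> pos [0.552, -0.192, 0.135] zax [0.44, -0.03, -0.9] q [0.29, 0.43, 0.06, 2.18, -1.05, 0.18, 2.81]
tr [-0.11, -0.03, 0.81] ang [-0.001, 0.007, 0.001] -> pos [0.587, -0.197, 0.079] zax [0.39, -0.01, -0.92] q [0.28, 0.57, 0.07, 2.1, -1.07, 0.18, 2.81]
```

```bash
python3 - <<'E'
from ik import *
M=[.6155,-.1975];yaw=-.11
q0=np.array(observe()["joints"])
D=lambda dx,z,dy=0:tgt(dx,z,0,M,yaw,dy)[0]
rz=lambda a:R.from_euler('z',a,degrees=True)
pos=D(-.11,.2)
for lean in (20,25,30):
    print("lean",lean)
    rr=rot(lean,0,yaw)
    W=[(pos,rr*rz(-a)) for a in(0,30,60,90,120,150,180)]+[(D(-.07,.12),rot(30,0,yaw)*rz(180)),(D(-.012,.043),rot(30,0,yaw)*rz(180)),(D(-.012,.05),rot(30,0,yaw)*rz(180)),(D(-.09,.05),rot(30,0,yaw)*rz(180))]
    Q=follow(q0,W,6)
    print("back");Q=follow(Q[-1],[(D(-.1,.12),rot(26,0,yaw)*rz(180)),(D(-.1,.18),rot(15,0,yaw)*rz(180)),(D(-.1,.2),rot(0,0,yaw)*rz(180))],6)
E
```

```text
lean 20
[ 0.13  0.28  0.23  2.15 -0.37  0.4   2.12] err 0.0
[ 0.24  0.27  0.08  2.16 -0.26  0.38  2.53] err 0.0
[ 0.46  0.27 -0.19  2.17 -0.03  0.36  2.81] err 0.0
[ 0.9   0.33 -0.75  2.19  0.49  0.4   2.81] err 0.0
[ 1.25  0.55 -1.35  2.2   1.01  0.68  2.81] err 0.0
[ 1.24  0.68 -1.51  2.34  1.42  0.84  2.81] err 0.3484
[ 0.85  0.35 -0.61  2.42  2.11  0.18  2.81] err 0.5132
[ 0.91  0.55 -0.69  2.35  2.27  0.27  2.75] err 0.0
[ 0.84  0.78 -0.69  2.27  2.34  0.43  2.72] err 0.0
[ 0.83  0.76 -0.69  2.26  2.33  0.41  2.73] err 0.0
[ 0.95  0.76 -0.79  2.44  2.45  0.54  2.63] err 0.0
back
[ 0.84  0.49 -0.58  2.37  2.19  0.18  2.81] err 0.0241
[ 0.71  0.39 -0.48  2.4   2.1   0.18  2.81] err 0.6346
[ 0.52  0.38 -0.29  2.42  2.04  0.18  2.81] err 1.2697
lean 25
[ 0.23  0.26  0.12  2.22 -0.5   0.27  2.26] err 0.0
[ 0.34  0.25 -0.02  2.23 -0.35  0.24  2.62] err 0.0
[ 0.55  0.26 -0.28  2.25 -0.02  0.21  2.81] err 0.0
[ 0.84  0.29 -0.64  2.28  0.51  0.22  2.81] err 0.0
[ 1.18  0.41 -1.11  2.28  1.04  0.39  2.81] err 0.0
[ 1.3   0.66 -1.51  2.37  1.49  0.76  2.81] err 0.2179
[ 0.96  0.35 -0.71  2
[... 473 characters left out ...]
 0.42  0.24 -0.1   2.27 -0.53  0.18  2.81] err 0.0608
[ 0.67  0.25 -0.41  2.27 -0.01  0.18  2.81] err 0.1428
[ 1.12  0.36 -0.93  2.36  1.43  0.19  1.95] err 0.0
[ 1.16  0.38 -0.99  2.36  1.44  0.22  2.46] err 0.0
[ 1.11  0.36 -0.89  2.38  1.63  0.18  2.81] err 0.0446
[ 1.07  0.36 -0.81  2.41  2.17  0.18  2.81] err 0.1576
[ 0.92  0.56 -0.71  2.35  2.25  0.28  2.78] err 0.0
[ 0.85  0.78 -0.71  2.27  2.32  0.44  2.74] err 0.0
[ 0.84  0.76 -0.7   2.26  2.31  0.42  2.75] err 0.0
[ 0.96  0.76 -0.8   2.44  2.43  0.55  2.65] err 0.0
back
[ 0.84  0.49 -0.58  2.37  2.19  0.18  2.81] err 0.0241
[ 0.71  0.39 -0.48  2.4   2.1   0.18  2.81] err 0.6346
[ 0.52  0.38 -0.29  2.42  2.04  0.18  2.81] err 1.2697
```

```bash
python3 - <<'E'
from ik import *
M=[.6155,-.1975];yaw=-.11
q0=np.array(observe()["joints"])
D=lambda dx,z,dy=0:tgt(dx,z,0,M,yaw,dy)[0]
print(plan(D(-.11,.19),rot(26,0,yaw)))
c=camera_info("top");print("handle end/top",cast(c,[[251.5,164],[251.5,100]],.015).round(3).tolist())
E
```

```text
(array([-0.69, -1.99,  2.96]), array([ 0.0065,  0.0304, -0.0194]))
handle end/top [[0.579, -0.001, 0.015], [0.805, -0.005, 0.015]]
```

```bash
python3 -m creep '[{"translation":[-0.23,-0.66,1],"angular":[0.002,0.01,-0.006],"hand":8.5},{"translation":[-0.23,-0.66,1],"angular":[0.002,0.01,-0.006],"hand":8.5},{"translation":[-0.23,-0.66,1],"angular":[0.002,0.01,-0.006],"hand":8.5},{"translation":[0,0,0],"angular":[0,0,-0.12],"hand":8.5},{"translation":[0,0,0],"angular":[0,0,-0.12],"hand":8.5},{"translation":[0,0,0],"angular":[0,0,-0.12],"hand":8.5},{"translation":[0,0,0],"angular":[0,0,-0.12],"hand":8.5},{"translation":[0,0,0],"angular":[0,0,-0.12],"hand":8.5},{"translation":[0,0,0],"angular":[0,0,-0.12],"hand":8.5},{"translation":[0,0,0],"angular":[0,0,-0.12],"hand":8.5}]'
python3 -c 'from rig import *;print(observe()["joints"].round(2))'
python3 -m creep '[{"translation":[0,0,0],"angular":[0,0,-0.12],"hand":8.5},{"translation":[0,0,0],"angular":[0,0,-0.12],"hand":8.5},{"translation":[0,0,0],"angular":[0,0,-0.12],"hand":8.5},{"translation":[0,0,0],"angular":[0,0,-0.12],"hand":8.5},{"translation":[0,0,0],"angular":[0,0,-0.12],"hand":8.5},{"translation":[0,0,0],"angular":[0,0,-0.12],"hand":8.5},{"translation":[0,0,0],"angular":[0,0,-0.12],"hand":8.5},{"translation":[0,0,0],"angular":[0,0,-0.12],"hand":8.5},{"translation":[0,0,0],"angular":[0,0,-0.12],"hand":8.5},{"translation":[0,0,0],"angular":[0,0,-0.12],"hand":8.5}]'
python3 - <<'E'
from ik import *
print(observe()["joints"].round(2))
M=[.6155,-.1975];yaw=-.11
print(plan(tgt(-.1,.17,0,M,yaw)[0],rot(28,0,yaw)*R.from_euler('z',180,degrees=True)))
E
```

```text
time_s: 4.32
ee_pos: [0.506, -0.1856, 0.1895]
tcp_rot: [-0.35, 0.909, -0.103, 0.2]
contact_force: [0.2, -0.6, -0.4]
width: 0.997
finger_force: 0.0
[ 0.48  0.27 -0.19  2.25 -0.19  0.18  2.79]
time_s: 5.15
ee_pos: [0.5064, -0.186, 0.1903]
tcp_rot: [0.802, -0.553, 0.199, -0.107]
contact_force: [-0.6, 0.5, -2.7]
width: 0.991
finger_force: 0.0
[ 1.11  0.41 -1.05  2.23  0.99  0.39  2.81]
(array([-0.06, -0.  ,  2.25]), array([ 0.0187,  0.0284, -1.0976]))
```

```bash
python3 -m creep '[{"translation":[0,0,0.3],"angular":[0.002,0.003,-0.11],"hand":8.5},{"translation":[0,0,0.3],"angular":[0.002,0.003,-0.11],"hand":8.5},{"translation":[0,0,0.3],"angular":[0.002,0.003,-0.11],"hand":8.5},{"translation":[0,0,0.3],"angular":[0.002,0.003,-0.11],"hand":8.5},{"translation":[0,0,0.3],"angular":[0.002,0.003,-0.11],"hand":8.5},{"translation":[0,0,0.3],"angular":[0.002,0.003,-0.11],"hand":8.5},{"translation":[0,0,0.3],"angular":[0.002,0.003,-0.11],"hand":8.5},{"translation":[0,0,0.3],"angular":[0.002,0.003,-0.11],"hand":8.5},{"translation":[0,0,0.3],"angular":[0.002,0.003,-0.11],"hand":8.5},{"translation":[0,0,0.3],"angular":[0.002,0.003,-0.11],"hand":8.5}]'
python3 - <<'E'
from ik import *
print(observe()["joints"].round(2))
M=[.6155,-.1975];yaw=-.11
print(plan(tgt(-.07,.11,0,M,yaw)[0],rot(31,0,yaw)*R.from_euler('z',180,degrees=True)))
E
```

```text
time_s: 5.98
ee_pos: [0.5154, -0.1586, 0.126]
tcp_rot: [0.956, -0.163, 0.245, -0.0]
contact_force: [1.5, 1.2, -1.0]
width: 1.0
finger_force: 0.0
[ 0.82  0.48 -0.81  2.36  1.81  0.36  2.8 ]
(array([2.74, 2.13, 3.08]), array([ 0.0328,  0.0439, -0.2199]))
```

```bash
python3 -m creep '[{"translation":[0.55,0.43,0.3],"angular":[0.006,0.009,-0.044],"hand":8.5},{"translation":[0.55,0.43,0.3],"angular":[0.006,0.009,-0.044],"hand":8.5},{"translation":[0.55,0.43,0.3],"angular":[0.006,0.009,-0.044],"hand":8.5},{"translation":[0.55,0.43,0.3],"angular":[0.006,0.009,-0.044],"hand":8.5},{"translation":[0.55,0.43,0.3],"angular":[0.006,0.009,-0.044],"hand":8.5},{"translation":[0,0,0],"angular":[0,0,0],"hand":8.5},{"translation":[0,0,0],"angular":[0,0,0],"hand":8.5},{"translation":[0,0,0],"angular":[0,0,0],"hand":8.5},{"translation":[0,0,0],"angular":[0,0,0],"hand":8.5},{"translation":[0,0,0],"angular":[0,0,0],"hand":8.5}]'
python3 - <<'E'
from ik import *
print(observe()["joints"].round(2))
M=[.6155,-.1975];yaw=-.11
print(plan(tgt(-.07,.11,0,M,yaw)[0],rot(31,0,yaw)*R.from_euler('z',180,degrees=True)))
c=camera_info("wrist");im=get_image("wrist");cv2.imwrite("pics/w2.png",im[:,:,::-1]);np.savez("w2.npz",m=c["mtx"],T=c["cam_to_world"])
print(proj(c,[tgt(x,z,0,M,yaw,y)[0] for x,y,z in((-.032,-.029,.062),(-.032,.029,.062),(0,0,.062),(0,-.034,.174),(0,.034,.174))]).round(0).tolist())
E
```

```text
time_s: 6.82
ee_pos: [0.5406, -0.1865, 0.1253]
tcp_rot: [0.962, -0.055, 0.267, 0.016]
contact_force: [-0.2, -0.3, -0.6]
width: 0.995
finger_force: 0.0
[ 0.79  0.49 -0.66  2.32  2.11  0.25  2.8 ]
(array([-0.3 ,  0.27,  1.6 ]), array([ 0.0038, -0.0007, -0.0022]))
[[293.0, 195.0], [221.0, 195.0], [257.0, 158.0], [335.0, 64.0], [185.0, 65.0]]
```

```bash
python3 - <<'E'
from h import *
im=cv2.imread("pics/w2.png");w=np.load("w2.npz");c={"mtx":w["m"],"cam_to_world":w["T"]}
g=im.mean(2)
m=(g>190)&(cv2.cvtColor(im,cv2.COLOR_BGR2HSV)[:,:,1]<45)
n,l,st,ct=cv2.connectedComponentsWithStats(m.astype(np.uint8))
for i in range(1,n):
    if st[i,4]>150:print(st[i].tolist(),ct[i].round(0).tolist())
for x in(226,235,245,257,270,280,288):print(x,g[165:235:3,x].astype(int).tolist())
for y in(180,185,190,193):print(y,g[y,205:310:3].astype(int).tolist())
E
```

```text
[179, 0, 165, 94, 9903] [260.0, 44.0]
[236, 99, 51, 9, 426] [261.0, 103.0]
[212, 155, 82, 41, 1737] [248.0, 182.0]
[241, 196, 35, 7, 216] [258.0, 199.0]
226 [136, 139, 238, 238, 239, 240, 240, 240, 241, 239, 123, 121, 149, 171, 170, 171, 171, 170, 172, 178, 172, 167, 177, 167]
235 [137, 139, 134, 140, 138, 238, 239, 239, 240, 239, 125, 118, 118, 108, 120, 178, 116, 152, 175, 175, 168, 177, 179, 180]
245 [138, 135, 138, 135, 167, 238, 238, 224, 238, 236, 118, 216, 219, 101, 118, 116, 101, 106, 104, 100, 116, 177, 172, 168]
257 [138, 138, 136, 204, 236, 237, 236, 238, 238, 233, 134, 213, 217, 101, 118, 131, 97, 107, 106, 100, 171, 171, 171, 171]
270 [135, 136, 136, 137, 235, 235, 236, 236, 237, 230, 118, 210, 212, 100, 118, 116, 101, 104, 105, 99, 121, 169, 170, 172]
280 [135, 139, 138, 165, 234, 232, 232, 223, 236, 230, 117, 121, 114, 111, 175, 196, 98, 99, 102, 101, 170, 175, 177, 168]
288 [138, 141, 139, 234, 235, 235, 236, 235, 237, 231, 120, 118, 105, 101, 101, 102, 103, 101, 174, 176, 174, 175, 174, 171]
180 [177, 176, 174, 224, 228, 225, 230, 240, 241, 237, 238, 238, 238, 238, 238, 238, 237, 237, 237, 236, 236, 235, 235, 234, 234, 232, 233, 235, 236, 215, 115, 114, 106, 99, 101]
185 [174, 174, 175, 225, 228, 226, 233, 240, 239, 239, 239, 235, 234, 235, 237, 236, 234, 236, 236, 236, 237, 236, 221, 221, 219, 213, 234, 235, 235, 222, 118, 113, 111, 104, 98]
190 [174, 173, 174, 225, 229, 226, 232, 240, 240, 239, 239, 239, 238, 238, 239, 238, 239, 239, 238, 237, 237, 237, 237, 237, 236, 236, 237, 236, 237, 227, 117, 114, 113, 99, 103]
193 [176, 172, 170, 226, 229, 224, 216, 221, 206, 221, 221, 220, 219, 217, 217, 214, 215, 197, 214, 214, 212, 210, 209, 210, 208, 208, 141, 170, 209, 198, 113, 112, 114, 101, 102]
```

```bash
python3 - <<'E'
from ik import *
M=[.6155,-.1975];yaw=-.11
print(plan(tgt(-.012,.043,0,M,yaw)[0],rot(31,0,yaw)*R.from_euler('z',180,degrees=True)))
E
```

```text
(array([ 1.21,  0.22, 10.33]), array([ 0.0039, -0.0008, -0.0022]))
```

```bash
python3 -m creep '[{"translation":[0.15,0.03,1.29],"angular":[0,0,0],"hand":8.5},{"translation":[0.15,0.03,1.29],"angular":[0,0,0],"hand":8.5},{"translation":[0.15,0.03,1.29],"angular":[0,0,0],"hand":8.5},{"translation":[0.15,0.03,1.29],"angular":[0,0,0],"hand":8.5},{"translation":[0.15,0.03,1.29],"angular":[0,0,0],"hand":8.5},{"translation":[0.15,0.03,1.29],"angular":[0,0,0],"hand":8.5},{"translation":[0.15,0.03,1.29],"angular":[0,0,0],"hand":8.5},{"translation":[0.15,0.03,1.29],"angular":[0,0,0],"hand":8.5},{"translation":[0,0,0],"angular":[0,0,0],"hand":8.5},{"translation":[0,0,0],"angular":[0,0,0],"hand":8.5}]'
python3 - <<'E'
from ik import *
M=[.6155,-.1975];yaw=-.11
print(observe()["joints"].round(2),plan(tgt(-.012,.043,0,M,yaw)[0],rot(31,0,yaw)*R.from_euler('z',180,degrees=True)))
E
```

```text
time_s: 7.7
ee_pos: [0.6033, -0.1963, 0.0426]
tcp_rot: [0.962, -0.055, 0.267, 0.016]
contact_force: [-0.2, -0.5, -0.1]
width: 0.998
finger_force: 0.0
[ 0.76  0.74 -0.7   2.23  2.22  0.43  2.76] (array([ 0.05, -0.01, -0.02]), array([ 0.0033,  0.0001, -0.0024]))
```

```bash
python3 -m creep '[{"translation":[0,0,0],"angular":[0,0,0],"hand":5},{"translation":[0,0,0],"angular":[0,0,0],"hand":5},{"translation":[0,0,0],"angular":[0,0,0],"hand":5},{"translation":[0,0,0],"angular":[0,0,0],"hand":5},{"translation":[0,0,0],"angular":[0,0,0],"hand":5},{"translation":[0,0,0],"angular":[0,0,0],"hand":5},{"translation":[0,0,0],"angular":[0,0,0],"hand":5},{"translation":[0,0,0],"angular":[0,0,0],"hand":5},{"translation":[0,0,0],"angular":[0,0,0],"hand":5},{"translation":[0,0,0],"angular":[0,0,0],"hand":5}]' 90
```

```text
time_s: 8.53
ee_pos: [0.603, -0.1966, 0.0443]
tcp_rot: [0.962, -0.054, 0.268, 0.017]
contact_force: [-6.9, 0.4, 10.6]
width: 0.656
finger_force: 94.6
```

```bash
python3 -m creep '[{"translation":[0.07,0,-0.11],"angular":[0,0,0],"hand":5},{"translation":[0.07,0,-0.11],"angular":[0,0,0],"hand":5},{"translation":[0.07,0,-0.11],"angular":[0,0,0],"hand":5},{"translation":[0.07,0,-0.11],"angular":[0,0,0],"hand":5},{"translation":[0.06,0,-0.11],"angular":[0,0,0],"hand":5},{"translation":[0,0,0],"angular":[0,0,0],"hand":5},{"translation":[0,0,0],"angular":[0,0,0],"hand":5},{"translation":[-0.26,0,-0.15],"angular":[0,0,0],"hand":5},{"translation":[-0.26,0,-0.15],"angular":[0,0,0],"hand":5},{"translation":[-0.26,0,-0.15],"angular":[0,0,0],"hand":5}]'
python3 -c 'from rig import *;print(observe()["joints"].round(2))'
```

```text
time_s: 9.37
ee_pos: [0.5948, -0.1957, 0.0495]
tcp_rot: [0.962, -0.054, 0.267, 0.017]
contact_force: [2.5, 0.6, -4.9]
width: 0.655
finger_force: 96.3
[ 0.76  0.72 -0.7   2.25  2.23  0.42  2.74]
```

```bash
python3 -m creep '[{"translation":[0.04,0,-0.06],"angular":[0,0,0],"hand":5},{"translation":[-0.3,0,-0.18],"angular":[0,0,0],"hand":5},{"translation":[-0.3,0,-0.18],"angular":[0,0,0],"hand":5},{"translation":[-0.3,0,-0.18],"angular":[0,0,0],"hand":5},{"translation":[-0.3,0,-0.18],"angular":[0,0,0],"hand":5},{"translation":[-0.3,0,-0.18],"angular":[0,0,0],"hand":5},{"translation":[-0.3,0,-0.18],"angular":[0,0,0],"hand":5},{"translation":[-0.3,0,-0.18],"angular":[0,0,0],"hand":5},{"translation":[-0.3,0,-0.18],"angular":[0,0,0],"hand":5},{"translation":[-0.3,0,-0.18],"angular":[0,0,0],"hand":5}]'
python3 -c 'from rig import *;print(observe()["joints"].round(2))'
```

```text
time_s: 10.2
ee_pos: [0.5631, -0.1921, 0.0502]
tcp_rot: [0.962, -0.054, 0.267, 0.017]
contact_force: [2.2, -0.3, -4.1]
width: 0.657
finger_force: 96.8
[ 0.81  0.71 -0.75  2.32  2.28  0.47  2.7 ]
```

```bash
python3 -m creep '[{"translation":[-0.33,0,-0.2],"angular":[0,0,0],"hand":5},{"translation":[-0.33,0,-0.2],"angular":[0,0,0],"hand":5},{"translation":[-0.33,0,-0.2],"angular":[0,0,0],"hand":5},{"translation":[-0.33,0,-0.2],"angular":[0,0,0],"hand":5},{"translation":[-0.33,0,-0.2],"angular":[0,0,0],"hand":5},{"translation":[-0.33,0,-0.2],"angular":[0,0,0],"hand":5},{"translation":[-0.33,0,-0.2],"angular":[0,0,0],"hand":5},{"translation":[-0.33,0,-0.2],"angular":[0,0,0],"hand":5},{"translation":[-0.33,0,-0.2],"angular":[0,0,0],"hand":5},{"translation":[-0.33,0,-0.2],"angular":[0,0,0],"hand":5}]'
python3 - <<'E'
from ik import *
print(observe()["joints"].round(2))
c=camera_info("wrist");im=get_image("wrist");cv2.imwrite("pics/w3.png",im[:,:,::-1])
E
```

```text
time_s: 11.03
ee_pos: [0.5249, -0.1877, 0.0503]
tcp_rot: [0.962, -0.054, 0.267, 0.017]
contact_force: [-0.8, -0.4, -2.4]
width: 0.654
finger_force: 97.2
[ 0.87  0.71 -0.81  2.41  2.33  0.54  2.64]
```

View pics/w3.png

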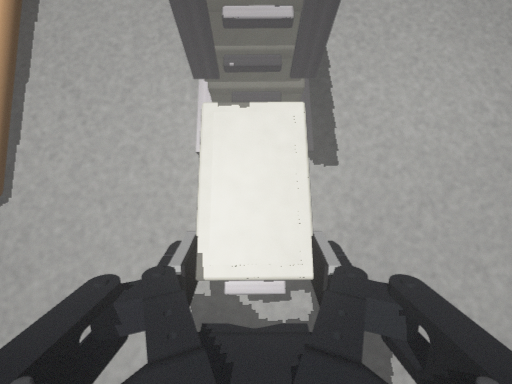

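The picture shows the bottom tin drawn, its rear edge at row 103, level in the fingers. Two tin lips are visible at rows 63 and 14 behind it. I'll check them against the expected flat positions.

```bash
python3 - <<'E'
from ik import *
M=[.6155,-.1975];yaw=-.11
c=camera_info("wrist");d=np.array([np.cos(yaw),np.sin(yaw)])
P=lambda x,z:proj(c,[tgt(x,z,0,M,yaw)[0]])[0].round(0).tolist()
for dz in(0,.028):print(dz,[(x,[P(x-.007,.034+.028*k+dz+.024) for k in range(3)]) for x in(0,.004)])
print("flange bottom",P(0,.07))
e=cast(c,[[255,103],[257,279]],.068);print(e.round(4).tolist(),((e[:,:2]-M)@d).round(4))
s=observe();print(s["ee_pos"],s["contact_force"])
E
```

```text
0 [(0, [[254.0, 98.0], [254.0, 66.0], [254.0, 19.0]]), (0.004, [[254.0, 92.0], [254.0, 59.0], [254.0, 11.0]])]
0.028 [(0, [[254.0, 66.0], [254.0, 19.0], [254.0, -56.0]]), (0.004, [[254.0, 59.0], [254.0, 11.0], [254.0, -66.0]])]
flange bottom [254.0, 75.0]
[[0.5989, -0.1964, 0.068], [0.5056, -0.1865, 0.068]] [-0.0167 -0.1104]
[ 0.52392118 -0.18759874  0.0500227 ] [-1.38220696  0.16259376 -1.84768772]
```

```bash
python3 - <<'E'
from ik import *
M=[.6155,-.1975];yaw=-.11
old=cv2.imread("pics/scene0.png");new=get_image("scene")[:,:,::-1].copy();cv2.imwrite("pics/scene1.png",new)
c=camera_info("scene")
corn=lambda z:proj(c,[tgt(x,z,0,M,yaw,y)[0] for x,y in((.003,-.029),(.099,-.029),(.099,.029),(.003,.029))])
for nm,im in(("old",old),("new",new)):
    h=cv2.cvtColor(im,cv2.COLOR_BGR2HSV);m=(im.mean(2)>170)&(h[:,:,1]<50);m[:, :140]=0;m[:,200:]=0;m[:170]=0;m[262:]=0
    n,l,st,ct=cv2.connectedComponentsWithStats(m.astype(np.uint8))
    print(nm,[(st[i].tolist(),ct[i].round(1).tolist()) for i in range(1,n) if st[i,4]>25])
for z in(.146,.118):print(z,corn(z).round(0).tolist(),corn(z).mean(0).round(1))
# back faces of the tins: flat positions after drop
print("back face centres flat",[proj(c,[tgt(.099,.034+.014+.028*k,0,M,yaw)[0]])[0].round(0).tolist() for k in range(4)])
a=cv2.resize(old[175:265,130:210],(400,450),interpolation=cv2.INTER_CUBIC);b=cv2.resize(new[175:265,130:210],(400,450),interpolation=cv2.INTER_CUBIC);cv2.imwrite("pics/cmp.png",np.hstack([a,b]))
E
```

```text
old [([146, 191, 31, 23, 294], [161.2, 201.2]), ([154, 239, 10, 7, 33], [158.7, 241.8])]
new [([187, 190, 13, 23, 220], [192.8, 199.8]), ([149, 198, 23, 23, 132], [158.7, 209.5]), ([153, 239, 11, 7, 34], [158.7, 241.9])]
0.146 [[167.0, 190.0], [145.0, 210.0], [162.0, 216.0], [183.0, 196.0]] [164.4 202.8]
0.118 [[168.0, 198.0], [147.0, 217.0], [164.0, 224.0], [185.0, 203.0]] [165.8 210.4]
back face centres flat [[159.0, 239.0], [158.0, 232.0], [156.0, 224.0], [154.0, 217.0]]
```

View pics/cmp.png

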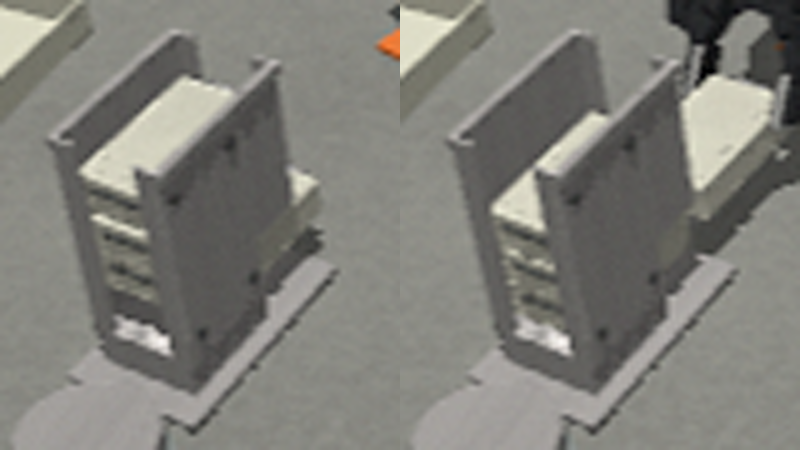

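The stack dropped by about 7–8 px throughout, as predicted for flat, and the lip spacing in the wrist view matches flat tins too. Next I'll check how to set the drawn tin down on the free table for a regrasp.

```bash
python3 - <<'E'
from ik import *
M=[.6155,-.1975];yaw=-.11
q0=np.array(observe()["joints"]);t,r=fk(q0,p,s)
t1=t+[0,0,.015];t2=np.array([.55,-.075,t1[2]]);t3=t2-[0,0,.053]
Q=follow(q0,[(t1,r),(t2,r),(t3,r)],6)
segs(Q[1:3],6);segs(Q[2:],5)
print(t.round(4),(r.as_matrix()).round(3).tolist())
E
```

```text
[ 0.87  0.66 -0.81  2.4   2.3   0.49  2.66] err 0.0
[ 0.49  0.57 -0.5   2.45  2.53  0.46  2.22] err 0.0001
[0.11 0.65 0.06 2.45 3.25 0.51 1.5 ] err 0.0001
tr [-0.2, -1.36, -0.13] ang [0.0, -0.0, -0.0] -> pos [0.55, -0.075, 0.089] zax [0.51, -0.06, -0.86] q [0.49, 0.57, -0.5, 2.45, 2.53, 0.46, 2.22]
tr [-0.55, -0.0, 0.91] ang [-0.0, 0.0, 0.0] -> pos [0.55, -0.075, 0.036] zax [0.51, -0.06, -0.86] q [0.11, 0.65, 0.06, 2.45, 3.25, 0.51, 1.5]
[ 0.5549 -0.1574  0.0745] [[0.852, -0.113, 0.512], [-0.096, -0.994, -0.061], [0.515, 0.003, -0.857]]
```

```bash
python3 - <<'E'
from fk import *
from rig import observe
import json,pickle
D=json.load(open("D.json"));st=observe();D.append([[float(x) for x in st[k]] for k in("joints","ee_pos","tcp_rot")]);json.dump(D,open("D.json","w"))
D2=D+[([.76,.74,-.7,2.23,2.22,.43,2.76],[.6033,-.1963,.0426],[.962,-.055,.267,.016]),([.79,.49,-.66,2.32,2.11,.25,2.8],[.5406,-.1865,.1253],[.962,-.055,.267,.016]),([1.11,.41,-1.05,2.23,.99,.39,2.81],[.5064,-.186,.1903],[.802,-.553,.199,-.107]),([.82,.48,-.81,2.36,1.81,.36,2.8],[.5154,-.1586,.126],[.956,-.163,.245,0])]
b=fit(D2);print(b[0],b[2],b[1].round(4).tolist());print(b[3][:48].reshape(-1,6).round(0).tolist());pickle.dump((b[1],b[2]),open("fk.pkl","wb"))
E
python3 - <<'E'
from ik import *
st=observe();q0=np.array(st["joints"]);t,r=fk(q0,p,s)
t1=t+[0,0,.015]
for X,Y in((.55,-.075),(.56,-.1),(.54,-.075)):
    t2=np.array([X,Y,t1[2]]);t3=t2-[0,0,.053]
    print(X,Y);Q=follow(q0,[(t1,r),(t2,r),(t3,r)],6)
print(t.round(4),R.from_quat(st["tcp_rot"]).as_matrix().round(3).tolist())
E
```

```text
9.035090421657161 (-1, -1, -1, -1) [-0.0003, 0.2645, 0.0009, -0.0144, -0.0009, -0.0308, 0.5884, -0.001, -0.0008, 0.3889, -0.0011, -0.0008, 0.3623, 1.5696]
[[-0.0, 0.0, 0.0, 0.0, 0.0, -0.0], [-0.0, 0.0, 0.0, 0.0, 0.0, -0.0], [-0.0, -1.0, 0.0, 0.0, -0.0, -0.0], [1.0, 1.0, 1.0, -0.0, -0.0, -0.0], [-0.0, 0.0, -1.0, 0.0, -1.0, -0.0], [0.0, 1.0, 0.0, -0.0, -0.0, 1.0], [-1.0, 0.0, -1.0, -2.0, -0.0, -0.0], [-0.0, -2.0, 0.0, -1.0, 0.0, -0.0]]
0.55 -0.075
[ 0.87  0.66 -0.8   2.4   2.3   0.49  2.66] err 0.0
[ 0.59  0.67 -0.85  2.43  2.13  0.66  2.53] err 0.0
[ 0.64  0.88 -0.99  2.45  2.17  0.9   2.54] err 0.0002
0.56 -0.1
[ 0.87  0.66 -0.8   2.4   2.3   0.49  2.66] err 0.0
[ 0.64  0.67 -0.82  2.39  2.15  0.6   2.59] err 0.0
[ 0.63  0.83 -0.84  2.42  2.27  0.76  2.5 ] err 0.0
0.54 -0.075
[ 0.87  0.66 -0.8   2.4   2.3   0.49  2.66] err 0.0
[ 0.6   0.67 -0.86  2.45  2.15  0.67  2.51] err 0.0
[ 0.81  1.12 -1.4   2.45  1.95  1.24  2.81] err 0.0419
[ 0.525  -0.1868  0.051 ] [[0.852, -0.113, 0.512], [-0.096, -0.994, -0.061], [0.515, 0.003, -0.857]]
```

```bash
python3 -m creep '[{"translation":[0.39,0,-0.64],"angular":[0,0,0],"hand":5},{"translation":[0.39,0,-0.64],"angular":[0,0,0],"hand":5},{"translation":[0,-2,0],"angular":[0,0,0],"hand":5},{"translation":[0,-2,0],"angular":[0,0,0],"hand":5},{"translation":[0,-2,0],"angular":[0,0,0],"hand":5},{"translation":[0.96,-1.8,0.56],"angular":[0,0,0],"hand":5},{"translation":[0.96,-1.8,0.56],"angular":[0,0,0],"hand":5},{"translation":[0.96,-1.8,0.56],"angular":[0,0,0],"hand":5},{"translation":[0,0,0],"angular":[0,0,0],"hand":5},{"translation":[0,0,0],"angular":[0,0,0],"hand":5}]'
python3 - <<'E'
from ik import *
st=observe();q=np.array(st["joints"]);print(q.round(2))
c=camera_info("wrist");im=get_image("wrist");cv2.imwrite("pics/w4.png",im[:,:,::-1]);np.savez("w4.npz",m=c["mtx"],T=c["cam_to_world"])
t=fk(q,p,s)[0];Q=follow(q,[(t-[0,0,.055],R.from_quat(st["tcp_rot"]))],5)
E
```

```text
time_s: 11.97
ee_pos: [0.5724, -0.0765, 0.0662]
tcp_rot: [0.962, -0.053, 0.268, 0.016]
contact_force: [0.3, 0.6, -2.5]
width: 0.655
finger_force: 97.3
[ 0.57  0.68 -0.82  2.37  2.1   0.62  2.59]
[ 0.57  0.83 -0.84  2.4   2.23  0.78  2.49] err 0.0
```

```bash
python3 -m creep '[{"translation":[-0.5,0,0.84],"angular":[0,0,0],"hand":5},{"translation":[-0.5,0,0.84],"angular":[0,0,0],"hand":5},{"translation":[-0.5,0,0.84],"angular":[0,0,0],"hand":5},{"translation":[-0.5,0,0.84],"angular":[0,0,0],"hand":5},{"translation":[-0.5,0,0.84],"angular":[0,0,0],"hand":5},{"translation":[-0.1,0,0.17],"angular":[0,0,0],"hand":5},{"translation":[-0.06,0,0.1],"angular":[0,0,0],"hand":5},{"translation":[-0.06,0,0.1],"angular":[0,0,0],"hand":5},{"translation":[-0.03,0,0.05],"angular":[0,0,0],"hand":5},{"translation":[0,0,0],"angular":[0,0,0],"hand":5}]'
```

```text
time_s: 12.85
ee_pos: [0.5716, -0.0786, 0.012]
tcp_rot: [0.962, -0.054, 0.267, 0.017]
contact_force: [0.4, 0.5, -2.3]
width: 0.655
finger_force: 97.4
```

```bash
python3 -m creep '[{"translation":[-0.03,0,0.05],"angular":[0,0,0],"hand":5},{"translation":[-0.03,0,0.05],"angular":[0,0,0],"hand":5},{"translation":[-0.03,0,0.05],"angular":[0,0,0],"hand":5},{"translation":[0,0,0],"angular":[0,0,0],"hand":5},{"translation":[0,0,0],"angular":[0,0,0],"hand":5},{"translation":[0,0,0],"angular":[0,0,0],"hand":5},{"translation":[0,0,0],"angular":[0,0,0],"hand":5},{"translation":[0,0,0],"angular":[0,0,0],"hand":5},{"translation":[0,0,0],"angular":[0,0,0],"hand":5},{"translation":[0,0,0],"angular":[0,0,0],"hand":5}]'
```

```text
time_s: 13.68
ee_pos: [0.5716, -0.0784, 0.0103]
tcp_rot: [0.962, -0.054, 0.268, 0.017]
contact_force: [-3.1, -0.8, 5.0]
width: 0.654
finger_force: 98.4
```

```bash
python3 -m creep '[{"translation":[0,0,0],"angular":[0,0,0],"hand":7.2},{"translation":[0,0,0],"angular":[0,0,0],"hand":7.2},{"translation":[0,0,0],"angular":[0,0,0],"hand":7.2},{"translation":[0,0,0],"angular":[0,0,0],"hand":7.2},{"translation":[0,0,0],"angular":[0,0,0],"hand":7.2},{"translation":[0,0,-0.5],"angular":[0,0,0],"hand":7.2},{"translation":[0,0,-1],"angular":[0,0,0],"hand":7.2},{"translation":[0,0,-1.5],"angular":[0,0,0],"hand":7.2},{"translation":[0,0,-1.5],"angular":[0,0,0],"hand":7.2},{"translation":[0,0,-1.5],"angular":[0,0,0],"hand":7.2}]'
python3 - <<'E'
from ik import *
st=observe();q=np.array(st["joints"]);print(q.round(2))
t=np.array(st["ee_pos"]);r=R.from_quat(st["tcp_rot"]);z=R.from_euler
c=camera_info("top");im=get_image("top");cv2.imwrite("pics/top1.png",im[:,:,::-1])
# unwinding: up, then turn back by +pi about z
up=np.array([.54,-.08,.15]);yaw=-.11
print("turn +");Q=follow(q,[(up,rot(25,0,yaw)*z('z',np.pi))]+[(up,rot(25-a/15,0,yaw)*z('z',np.pi+np.radians(a))) for a in range(30,181,30)]+[(np.array([.555,-.08,.15]),rot(0,0,yaw))],6)
print("direct upright");Q=follow(q,[(up,rot(20,0,yaw)*z('z',np.pi)),(np.array([.56,-.08,.2]),rot(0,0,yaw)*z('z',np.pi))],8)
E
```

```text
time_s: 14.52
ee_pos: [0.5398, -0.0744, 0.0621]
tcp_rot: [0.962, -0.054, 0.267, 0.016]
contact_force: [-0.3, -0.5, -0.2]
width: 0.839
finger_force: 0.0
[ 0.6   0.69 -0.88  2.45  2.14  0.69  2.51]
turn +
[ 0.28  0.37 -0.32  2.34  1.83  0.18  2.81] err 0.1565
[ 0.97  0.77 -1.51  2.23  1.36  0.97  2.77] err 0.0
[ 0.95  0.75 -1.47  2.2   1.3   0.94  2.32] err 0.0
[ 0.93  0.72 -1.41  2.17  1.22  0.91  1.87] err 0.0
[ 0.9   0.68 -1.34  2.13  1.14  0.86  1.43] err 0.0
[ 0.86  0.64 -1.25  2.1   1.04  0.82  1.  ] err 0.0
[ 0.81  0.6  -1.14  2.07  0.93  0.78  0.58] err 0.0
[ 0.74  0.72 -1.15  1.83  0.74  1.1   0.78] err 0.0
direct upright
[ 0.25  0.38 -0.29  2.35  1.81  0.18  2.81] err 0.3546
[ 0.17  0.38 -0.23  2.35  1.76  0.18  2.81] err 1.3754
```

```bash
python3 -m creep '[{"translation":[0.9,0,-1.5],"angular":[0,0,0],"hand":8.5},{"translation":[0.9,0,-1.5],"angular":[0,0,0],"hand":8.5},{"translation":[0.9,0,-1.5],"angular":[0,0,0.06],"hand":8.5},{"translation":[0.9,0,-1.5],"angular":[0,0,0.12],"hand":8.5},{"translation":[0,0,0],"angular":[0,0,0.12],"hand":8.5},{"translation":[0,0,0],"angular":[0,0,0.12],"hand":8.5},{"translation":[0,0,0],"angular":[0,0,0.12],"hand":8.5},{"translation":[0,0,0],"angular":[0,0,0.12],"hand":8.5},{"translation":[0,0,0],"angular":[0,0,0.12],"hand":8.5},{"translation":[0,0,0],"angular":[0,0,0.12],"hand":8.5}]'
python3 -c 'from rig import *;print(observe()["joints"].round(2))'
python3 -m creep '[{"translation":[0,0,0],"angular":[0,0,0.12],"hand":8.5},{"translation":[0,0,0],"angular":[0,0,0.12],"hand":8.5},{"translation":[0,0,0],"angular":[0,0,0.12],"hand":8.5},{"translation":[0,0,0],"angular":[0,0,0.12],"hand":8.5},{"translation":[0,0,0],"angular":[0,0,0.12],"hand":8.5},{"translation":[0,0,0],"angular":[0,0,0.12],"hand":8.5},{"translation":[0,0,0],"angular":[0,0,0.12],"hand":8.5},{"translation":[0,0,0],"angular":[0,0,0.12],"hand":8.5},{"translation":[0,0,0],"angular":[0,0,0.12],"hand":8.5},{"translation":[0,0,0],"angular":[0,0,0.12],"hand":8.5}]'
python3 - <<'E'
from ik import *
st=observe();q=np.array(st["joints"]);print(q.round(2))
yaw=-.11;T=np.array([.56,-.09,.16])
print(plan(T,rot(0,0,yaw)))
Q=follow(q,[(T,rot(15,0,yaw)),(T,rot(0,0,yaw))],8)
im=cv2.imread("pics/top1.png");c=camera_info("top")
h=cv2.cvtColor(im,cv2.COLOR_BGR2HSV);m=((im.mean(2)>150)&(h[:,:,1]<50)).astype(np.uint8);m[:,:255]=0;m[:,300:]=0
n,l,stt,ct=cv2.connectedComponentsWithStats(m)
for i in range(1,n):
    if stt[i,4]>60:print(stt[i].tolist(),cast(c,ct[i],.028).round(4))
E
```

```text
time_s: 15.4
ee_pos: [0.5402, -0.075, 0.1316]
tcp_rot: [0.841, -0.47, 0.248, -0.102]
contact_force: [0.8, -0.4, -0.7]
width: 0.997
finger_force: 0.0
[ 0.72  0.53 -1.01  2.38  1.82  0.57  1.91]
time_s: 16.23
ee_pos: [0.5402, -0.0751, 0.1314]
tcp_rot: [-0.429, 0.863, -0.147, 0.224]
contact_force: [0.2, 0.4, 0.6]
width: 0.996
finger_force: 0.0
[ 0.83  0.63 -1.21  2.38  1.75  0.72  0.79]
(array([-0.59, -3.49, -1.34]), array([-0.2841,  0.4901,  1.0068]))
[ 0.86  0.63 -1.21  2.04  0.99  0.83  0.56] err 0.0
[ 0.78  0.75 -1.21  1.8   0.77  1.16  0.77] err 0.0
[284, 66, 16, 19, 263] [[ 0.8884 -0.148   0.028 ]]
[297, 118, 3, 40, 84] [[ 0.6517 -0.16    0.028 ]]
[266, 143, 19, 30, 489] [[ 0.5971 -0.0812  0.028 ]]
```

```bash
python3 -m creep '[{"translation":[0,0,0],"angular":[-0.028,0.049,0.1],"hand":8.5},{"translation":[0,0,0],"angular":[-0.028,0.049,0.1],"hand":8.5},{"translation":[0,0,0],"angular":[-0.028,0.049,0.1],"hand":8.5},{"translation":[0,0,0],"angular":[-0.028,0.049,0.1],"hand":8.5},{"translation":[0,0,0],"angular":[-0.028,0.049,0.1],"hand":8.5},{"translation":[0,0,0],"angular":[-0.028,0.049,0.1],"hand":8.5},{"translation":[0,0,0],"angular":[-0.028,0.049,0.1],"hand":8.5},{"translation":[0,0,0],"angular":[-0.028,0.049,0.1],"hand":8.5},{"translation":[0,0,0],"angular":[-0.028,0.049,0.1],"hand":8.5},{"translation":[0,0,0],"angular":[-0.028,0.049,0.1],"hand":8.5}]'
python3 - <<'E'
from ik import *
st=observe();q=np.array(st["joints"]);print(q.round(2))
print(plan([.595,-.081,.13],rot(0,0,-.11)))
E
```

```text
time_s: 17.07
ee_pos: [0.5404, -0.0745, 0.1318]
tcp_rot: [0.052, 0.999, -0.003, -0.0]
contact_force: [-0.3, -0.2, 0.4]
width: 0.996
finger_force: 0.0
[ 0.72  0.71 -1.1   1.88  0.75  1.04  0.76]
(array([-5.49, -0.09,  0.18]), array([-0.0063, -0.0003,  0.0068]))
```

```bash
python3 -m creep '[{"translation":[-1.4,0,0],"angular":[-0.002,0,0.002],"hand":8.5},{"translation":[-1.4,0,0],"angular":[-0.002,0,0.002],"hand":8.5},{"translation":[-1.4,0,0],"angular":[-0.002,0,0.002],"hand":8.5},{"translation":[-1.3,-0.1,0],"angular":[0,0,0],"hand":8.5},{"translation":[0,0,0],"angular":[0,0,0],"hand":8.5},{"translation":[0,0,0],"angular":[0,0,0],"hand":8.5},{"translation":[0,0,0],"angular":[0,0,0],"hand":8.5},{"translation":[0,0,0],"angular":[0,0,0],"hand":8.5},{"translation":[0,0,0],"angular":[0,0,0],"hand":8.5},{"translation":[0,0,0],"angular":[0,0,0],"hand":8.5}]'
python3 - <<'E'
from ik import *
c=camera_info("wrist");im=get_image("wrist")[:,:,::-1].copy();cv2.imwrite("pics/w5.png",im)
h=cv2.cvtColor(im,cv2.COLOR_BGR2HSV);m=((im.mean(2)>190)&(h[:,:,1]<50)).astype(np.uint8)
n,l,stt,ct=cv2.connectedComponentsWithStats(m)
pp=proj(c,[[.5995,-.0816,.028]])[0];print("pred",pp)
for i in range(1,n):
    if stt[i,4]>150:
        pts=np.argwhere(l==i)[:,::-1].astype(np.float32);W=cast(c,pts,.028)[:,:2]
        r=cv2.minAreaRect((W*1000).astype(np.float32));print(stt[i].tolist(),ct[i].round(0).tolist(),"rect mm",np.round(r[0],1),np.round(r[1],1),round(r[2],1))
E
```

```text
time_s: 17.9
ee_pos: [0.5948, -0.0817, 0.1314]
tcp_rot: [0.053, 0.999, -0.001, 0.001]
contact_force: [0.5, -0.1, -0.1]
width: 0.999
finger_force: 0.0
pred [254.91200673 196.76302331]
[478, 120, 34, 23, 203] [495.0, 131.0] rect mm [563.1 125.7] [ 5.3 27.8] 24.3
[467, 130, 45, 111, 3016] [496.0, 180.0] rect mm [615.4 141.4] [97.2 38.8] 24.2
[353, 171, 64, 46, 825] [385.0, 196.0] rect mm [609.1  33.7] [56.3 42.2] 84.0
[188, 174, 134, 94, 6520] [251.0, 219.0] rect mm [626.5 -85.9] [ 87.4 122.7] 2.5
[175, 179, 31, 20, 224] [189.0, 187.0] rect mm [ 582.9 -138.7] [17.6 25.2] 26.1
[98, 187, 52, 25, 997] [124.0, 197.0] rect mm [ 589.3 -199.8] [44.3 22.8] 84.0
[158, 201, 36, 123, 1852] [180.0, 254.0] rect mm [ 661.6 -164.2] [ 24.5 132.9] 84.2
[366, 208, 31, 19, 193] [382.0, 218.0] rect mm [630.9  32.3] [28.  17.2] 81.1
[53, 273, 46, 7, 310] [75.0, 276.0] rect mm [ 662.  -265.7] [43.7  6.7] 84.0
[31, 284, 62, 14, 453] [68.0, 289.0] rect mm [ 676.7 -284.1] [63.2 15. ] 84.0
[61, 355, 25, 29, 413] [75.0, 373.0] rect mm [ 775.1 -303.8] [28.1 39. ] 84.1
```

```bash
python3 - <<'E'
from ik import *
c=camera_info("wrist");im=cv2.imread("pics/w5.png")
h=cv2.cvtColor(im,cv2.COLOR_BGR2HSV)
for th in(190,215,225):
    m=((im.mean(2)>th)&(h[:,:,1]<50)).astype(np.uint8);m=cv2.morphologyEx(m,cv2.MORPH_OPEN,np.ones((31,31)))
    n,l,stt,ct=cv2.connectedComponentsWithStats(m)
    for i in range(1,n):
        if abs(ct[i][0]-255)<60:
            pts=np.argwhere(l==i)[:,::-1].astype(np.float32);W=cast(c,pts,.028)[:,:2]
            r=cv2.minAreaRect((W*1000).astype(np.float32));print(th,stt[i].tolist(),"rect mm",np.round(r[0],1),np.round(r[1],1),round(r[2],1))
for y in(160,180,200,220,240,255,265):print(y,im.mean(2)[y,180:330:5].astype(int).tolist())
for x in(235,255,275):print(x,im.mean(2)[140:285:4,x].astype(int).tolist())
E
```

```text
190 [225, 182, 63, 64, 3891] rect mm [616.7 -82.7] [58.  61.6] 84.0
215 [225, 182, 62, 64, 3823] rect mm [616.7 -82.6] [57.3 61.6] 84.0
225 [226, 182, 61, 63, 3624] rect mm [616.2 -82.6] [56.3 60.6] 84.0
160 [109, 115, 107, 110, 105, 108, 106, 107, 111, 155, 152, 150, 149, 149, 149, 153, 151, 153, 151, 152, 148, 153, 114, 111, 195, 185, 185, 186, 184, 189]
180 [186, 186, 191, 196, 184, 112, 128, 133, 156, 156, 155, 153, 154, 243, 235, 186, 188, 189, 244, 245, 154, 155, 193, 189, 183, 185, 188, 192, 189, 191]
200 [143, 119, 191, 187, 190, 192, 189, 191, 197, 239, 236, 243, 244, 243, 244, 244, 245, 244, 244, 244, 244, 244, 192, 192, 185, 191, 188, 186, 184, 186]
220 [223, 220, 191, 194, 195, 193, 196, 189, 193, 232, 243, 243, 243, 243, 243, 244, 244, 244, 244, 244, 243, 242, 188, 190, 191, 196, 191, 193, 182, 191]
240 [221, 219, 181, 190, 187, 185, 185, 187, 191, 190, 243, 243, 243, 243, 243, 242, 244, 243, 243, 242, 242, 239, 193, 189, 193, 186, 185, 188, 188, 185]
255 [220, 223, 132, 182, 191, 190, 188, 189, 195, 192, 188, 192, 189, 189, 193, 191, 194, 184, 189, 186, 189, 194, 185, 181, 179, 186, 184, 181, 184, 184]
265 [216, 222, 159, 186, 180, 188, 185, 185, 190, 187, 189, 187, 186, 191, 192, 184, 185, 184, 186, 188, 188, 188, 182, 184, 186, 183, 185, 178, 190, 185]
235 [110, 141, 153, 142, 146, 150, 152, 154, 153, 151, 153, 153, 242, 242, 243, 243, 243, 243, 244, 243, 243, 244, 243, 243, 243, 243, 242, 184, 195, 196, 187, 185, 187, 190, 191, 190, 193]
255 [124, 145, 155, 148, 152, 153, 149, 150, 230, 155, 186, 243, 244, 244, 244, 244, 244, 244, 244, 245, 244, 244, 244, 244, 244, 242, 242, 191, 189, 193, 190, 186, 185, 189, 187, 181, 190]
275 [111, 192, 154, 153, 152, 152, 235, 229, 153, 155, 245, 245, 245, 245, 244, 244, 244, 244, 244, 244, 244, 244, 243, 243, 243, 242, 242, 192, 191, 188, 184, 190, 189, 188, 187, 187, 185]
```

The front part of the tin is in the gripper's shadow, but the rear edge and sides give its centre at (0.5996, -0.081) with yaw -0.105, matching the expected spot. I'll work out the descent for the vertical regrasp.

```bash
python3 - <<'E'
from ik import *
st=observe();q=np.array(st["joints"]);print(plan([.5996,-.081,.0115],rot(0,0,-.105)))
Q=follow(q,[([.5996,-.081,.0115],rot(0,0,-.105)),([.5996,-.081,.1115],rot(0,0,-.105)),([.565,.24,.15],rot(0,0,.415)),([.565,.24,.016],rot(0,0,.415))],8)
E
```

```text
(array([-0.44,  0.14, 11.99]), array([-0.0018,  0.0015, -0.0003]))
[ 0.61  0.91 -0.96  1.83  0.94  0.93  0.68] err 0.0
[ 0.66  0.8  -1.06  1.75  0.79  1.08  0.79] err 0.0
[ 0.16  0.8  -1.17  1.69  0.79  1.2   0.78] err 0.0
[ 0.1   0.95 -1.04  1.8   0.98  1.01  0.64] err 0.0
```

```bash
python3 -m creep '[{"translation":[-0.15,0.05,2],"angular":[0,0,0],"hand":8.5},{"translation":[-0.15,0.05,2],"angular":[0,0,0],"hand":8.5},{"translation":[-0.15,0.05,2],"angular":[0,0,0],"hand":8.5},{"translation":[0,0,2],"angular":[0,0,0],"hand":8.5},{"translation":[0,0,2],"angular":[0,0,0],"hand":8.5},{"translation":[0,0,1],"angular":[0,0,0],"hand":8.5},{"translation":[0,0,0.5],"angular":[0,0,0],"hand":8.5},{"translation":[0,0,0.5],"angular":[0,0,0],"hand":8.5},{"translation":[0,0,0],"angular":[0,0,0],"hand":8.5},{"translation":[0,0,0],"angular":[0,0,0],"hand":8.5}]'
python3 -m creep '[{"translation":[0,0,0],"angular":[0,0,0],"hand":5},{"translation":[0,0,0],"angular":[0,0,0],"hand":5},{"translation":[0,0,0],"angular":[0,0,0],"hand":5},{"translation":[0,0,0],"angular":[0,0,0],"hand":5},{"translation":[0,0,0],"angular":[0,0,0],"hand":5},{"translation":[0,0,0],"angular":[0,0,0],"hand":5},{"translation":[0,0,0],"angular":[0,0,0],"hand":5},{"translation":[0,0,0],"angular":[0,0,0],"hand":5},{"translation":[0,0,0],"angular":[0,0,0],"hand":5},{"translation":[0,0,0],"angular":[0,0,0],"hand":5}]' 60
```

```text
time_s: 18.78
ee_pos: [0.6004, -0.0807, 0.012]
tcp_rot: [0.053, 0.999, -0.001, 0.001]
contact_force: [0.7, -0.1, -0.3]
width: 0.995
finger_force: 0.0
time_s: 19.62
ee_pos: [0.6004, -0.0809, 0.0124]
tcp_rot: [0.053, 0.999, -0.001, 0.001]
contact_force: [-2.4, -0.5, 7.8]
width: 0.662
finger_force: 63.8
```

```bash
python3 -m creep '[{"translation":[0,0,-0.5],"angular":[0,0,0],"hand":5},{"translation":[0,0,-1.5],"angular":[0,0,0],"hand":5},{"translation":[0,0,-2.5],"angular":[0,0,0],"hand":5},{"translation":[0,0,-3],"angular":[0,0,0],"hand":5},{"translation":[0,0,-3],"angular":[0,0,0],"hand":5},{"translation":[0,0,-3],"angular":[0,0,0],"hand":5},{"translation":[-0.4,2.7,-1.5],"angular":[0,0,0],"hand":5},{"translation":[-0.4,2.7,-1.5],"angular":[0,0,0],"hand":5},{"translation":[-0.4,2.7,-1.5],"angular":[0,0,0],"hand":5},{"translation":[-0.4,2.7,-1],"angular":[0,0,0],"hand":5}]' 90
python3 -m creep '[{"translation":[0,0,0],"angular":[0,0,-0.104],"hand":5},{"translation":[0,0,0],"angular":[0,0,-0.104],"hand":5},{"translation":[0,0,0],"angular":[0,0,-0.104],"hand":5},{"translation":[0,0,0],"angular":[0,0,-0.104],"hand":5},{"translation":[0,0,0],"angular":[0,0,-0.104],"hand":5},{"translation":[0,0,0],"angular":[0,0,0],"hand":5},{"translation":[0,0,0],"angular":[0,0,0],"hand":5},{"translation":[0,0,0],"angular":[0,0,0],"hand":5},{"translation":[0,0,0],"angular":[0,0,0],"hand":5},{"translation":[0,0,0],"angular":[0,0,0],"hand":5}]'
python3 - <<'E'
from ik import *
c=camera_info("wrist");im=get_image("wrist")[:,:,::-1].copy();cv2.imwrite("pics/w6.png",im);np.savez("w6.npz",m=c["mtx"],T=c["cam_to_world"])
print(observe()["joints"].round(2))
h=cv2.cvtColor(im,cv2.COLOR_BGR2HSV);m=cv2.inRange(h,(5,70,50),(25,255,255));m=cv2.morphologyEx(m,cv2.MORPH_OPEN,np.ones((3,3)))
n,l,stt,ct=cv2.connectedComponentsWithStats(m)
for i in range(1,n):
    if stt[i,4]>200:
        pts=np.argwhere(l==i)[:,::-1].astype(np.float32);W=cast(c,pts,.014)[:,:2]
        r=cv2.minAreaRect((W*1000).astype(np.float32));print(stt[i].tolist(),"rect mm",np.round(r[0],1),np.round(r[1],1),round(r[2],1))
E
```

```text
time_s: 20.45
ee_pos: [0.6272, 0.0267, 0.2039]
tcp_rot: [0.053, 0.999, -0.0, 0.002]
contact_force: [0.1, -0.6, -2.3]
width: 0.65
finger_force: 96.4
time_s: 21.28
ee_pos: [0.627, 0.0252, 0.2014]
tcp_rot: [-0.205, 0.979, -0.001, 0.001]
contact_force: [-0.6, -0.2, -1.7]
width: 0.651
finger_force: 96.4
[ 0.54  0.78 -1.22  1.59  0.76  1.31  1.19]
[324, 0, 85, 46, 2075] rect mm [438.3  65.6] [41.1 84.8] 23.6
[237, 126, 20, 19, 270] rect mm [592.6   1. ] [17.3 24.9] 86.8
[374, 153, 105, 90, 7819] rect mm [577.9 221.8] [113.2 121.4] 24.0
[318, 154, 28, 81, 683] rect mm [617.8 113. ] [102.5  27.2] 13.8
[190, 298, 11, 31, 221] rect mm [840.8  29.7] [49.  12.2] 25.4
```

View pics/w6.png

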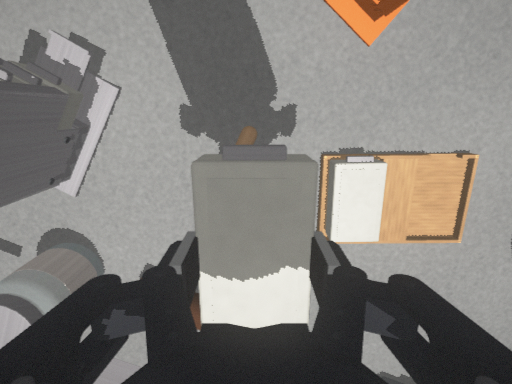

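The view shows the held tin with its lip at (254,152) and front edge near row 157. The box is clear to the right with outer corners near (322,154), (477,153), (462,243) and (318,242), and the empty bay is on the far side. I'll work out the placement.

```bash
python3 - <<'E'
from ik import *
w=np.load("w6.npz");c={"mtx":w["m"],"cam_to_world":w["T"]};st=observe();t=np.array(st["ee_pos"]);r=R.from_quat(st["tcp_rot"])
im=cv2.imread("pics/w6.png").mean(2)
print([im[140:166:2,x].astype(int).tolist() for x in(210,300)],im[200,185:205:2].astype(int).tolist(),im[200,305:325:2].astype(int).tolist())
e=cast(c,[[200,157],[308,157],[194,200],[316,200]],t[2]-.0124+.028);print("in tool mm",(r.inv().apply(e-t)*1000).round(1).tolist())
b=cast(c,[[322,154],[477,153],[463,243]],.014);print(b.round(4).tolist())
Y=.42;C=np.array([.5895,.195]);bay=C+.053*np.array([-np.sin(Y),np.cos(Y)]);print("bay",bay)
print(plan([*bay,t[2]],rot(0,0,Y)))
# cross-check with predicted rim corners and bay in image
f=np.array([[np.cos(Y),-np.sin(Y)],[np.sin(Y),np.cos(Y)]])
print(proj(c,[[*(C+f@np.array(v)),.014] for v in((-.056,-.09),(-.056,.09),(.056,.09),(.056,-.09))]).round(1).tolist())
E
```

```text
[[152, 161, 164, 160, 162, 166, 164, 124, 114, 118, 111, 128, 131], [162, 163, 161, 161, 162, 161, 162, 125, 111, 114, 113, 126, 130]] [155, 159, 161, 164, 133, 129, 134, 133, 134, 133] [130, 135, 132, 133, 129, 132, 163, 87, 135, 172]
in tool mm [[50.1, -24.0, -15.6], [50.1, 24.4, -15.7], [29.9, -27.9, -15.6], [29.9, 29.2, -15.7]]
[[0.5757, 0.0884, 0.014], [0.5028, 0.2521, 0.014], [0.6047, 0.3042, 0.014]]
bay [0.5678887  0.24339371]
(array([-3.36, 22.36, -0.05]), array([-0.0023,  0.0006, -0.0065]))
[[323.5, 154.0], [479.2, 152.9], [460.5, 241.3], [318.2, 242.2]]
```

```bash
python3 -m creep '[{"translation":[-0.42,2.8,0],"angular":[0,0,-0.001],"hand":5},{"translation":[-0.42,2.8,0],"angular":[0,0,-0.001],"hand":5},{"translation":[-0.42,2.8,0],"angular":[0,0,-0.001],"hand":5},{"translation":[-0.42,2.8,0],"angular":[0,0,-0.001],"hand":5},{"translation":[-0.42,2.8,0],"angular":[0,0,-0.001],"hand":5},{"translation":[-0.42,2.8,0],"angular":[0,0,-0.001],"hand":5},{"translation":[-0.42,2.8,0],"angular":[0,0,0],"hand":5},{"translation":[-0.42,2.8,0],"angular":[0,0,0],"hand":5},{"translation":[0,0,0],"angular":[0,0,0],"hand":5},{"translation":[0,0,0],"angular":[0,0,0],"hand":5}]'
python3 - <<'E'
from ik import *
print(plan([.568,.2434,.035],rot(0,0,.42)),observe()["joints"].round(2))
c=camera_info("wrist");im=get_image("wrist")[:,:,::-1].copy();cv2.imwrite("pics/w7.png",im)
# packed tin now seen on the side: bright rect at z=.032
h=cv2.cvtColor(im,cv2.COLOR_BGR2HSV);m=cv2.inRange(h,(5,70,50),(25,255,255));m=cv2.morphologyEx(m,cv2.MORPH_OPEN,np.ones((3,3)))
n,l,stt,ct=cv2.connectedComponentsWithStats(m)
Y=.42;f=np.array([[np.cos(Y),-np.sin(Y)],[np.sin(Y),np.cos(Y)]])
for i in range(1,n):
    if stt[i,4]>150:
        W=(cast(c,np.argwhere(l==i)[:,::-1],.014)[:,:2]-[.5895,.195])@f*1000;print(stt[i].tolist(),"box-frame mm x",np.percentile(W[:,0],[0,1,99,100]).round(1).tolist(),"y",np.percentile(W[:,1],[0,1,99,100]).round(1).tolist())
E
```

```text
time_s: 22.17
ee_pos: [0.5658, 0.2458, 0.2011]
tcp_rot: [-0.21, 0.978, -0.001, 0.001]
contact_force: [-0.5, -1.5, -1.4]
width: 0.649
finger_force: 96.4
(array([-0.08, -0.29, 16.61]), array([-0.0015,  0.0011,  0.0039])) [ 0.17  0.76 -1.19  1.62  0.73  1.28  0.84]
[0, 94, 57, 212, 4388] box-frame mm x [-87.7, -84.6, 179.8, 184.6] y [-287.4, -281.7, -167.5, -163.3]
[171, 125, 114, 40, 2307] box-frame mm x [-55.0, -54.2, -16.4, -10.5] y [-38.4, -32.6, 88.6, 90.1]
[137, 208, 57, 11, 207] box-frame mm x [44.0, 44.1, 57.3, 57.3] y [-88.9, -88.5, -18.9, -18.8]
```

```bash
python3 -m creep '[{"translation":[-0.06,-0.08,2.5],"angular":[0,0,0.004],"hand":5},{"translation":[-0.06,-0.08,3],"angular":[0,0,0],"hand":5},{"translation":[-0.06,-0.08,3],"angular":[0,0,0],"hand":5},{"translation":[0,0,3],"angular":[0,0,0],"hand":5},{"translation":[0,0,2.5],"angular":[0,0,0],"hand":5},{"translation":[0,0,1.5],"angular":[0,0,0],"hand":5},{"translation":[0,0,1],"angular":[0,0,0],"hand":5},{"translation":[0,0,0],"angular":[0,0,0],"hand":5},{"translation":[0,0,0],"angular":[0,0,0],"hand":5},{"translation":[0,0,0],"angular":[0,0,0],"hand":5}]'
python3 - <<'E'
from ik import *
print(plan([.5688,.2442,.0165],rot(0,0,.42)),observe()["contact_force"].round(1))
E
```

```text
time_s: 23.05
ee_pos: [0.5704, 0.2424, 0.0372]
tcp_rot: [-0.207, 0.978, -0.001, 0.001]
contact_force: [0.2, 0.2, -2.1]
width: 0.65
finger_force: 96.4
(array([0.08, 0.23, 2.07]), array([-0.0016,  0.0027, -0.0038])) [ 0.2  0.2 -2.1]
```

```bash
python3 -m creep '[{"translation":[0.04,0.1,0],"angular":[-0.001,0.002,-0.004],"hand":5},{"translation":[0.04,0.1,0.2],"angular":[0,0,0],"hand":5},{"translation":[0,0,0.3],"angular":[0,0,0],"hand":5},{"translation":[0,0,0.3],"angular":[0,0,0],"hand":5},{"translation":[0,0,0.3],"angular":[0,0,0],"hand":5},{"translation":[0,0,0.3],"angular":[0,0,0],"hand":5},{"translation":[0,0,0.3],"angular":[0,0,0],"hand":5},{"translation":[0,0,0.2],"angular":[0,0,0],"hand":5},{"translation":[0,0,0],"angular":[0,0,0],"hand":5},{"translation":[0,0,0],"angular":[0,0,0],"hand":5}]'
```

```text
time_s: 23.88
ee_pos: [0.568, 0.2432, 0.0167]
tcp_rot: [-0.209, 0.978, -0.001, -0.001]
contact_force: [-0.4, -0.7, 2.2]
width: 0.652
finger_force: 96.8
```

```bash
python3 -m creep '[{"translation":[0,0,0.03],"angular":[0,0,0],"hand":5},{"translation":[0,0,0],"angular":[0,0,0],"hand":6.2},{"translation":[0,0,0],"angular":[0,0,0],"hand":7.2},{"translation":[0,0,0],"angular":[0,0,0],"hand":7.2},{"translation":[0,0,0],"angular":[0,0,0],"hand":7.2},{"translation":[0,0,-0.5],"angular":[0,0,0],"hand":7.2},{"translation":[0,0,-1.5],"angular":[0,0,0],"hand":7.2},{"translation":[0,0,-3],"angular":[0,0,0],"hand":7.2},{"translation":[0,0,-3.5],"angular":[0,0,0],"hand":7.2},{"translation":[0,0,-3.5],"angular":[0,0,0],"hand":7.2}]'
python3 -m creep '[{"translation":[0,0,-3.5],"angular":[0,0,0],"hand":7.2},{"translation":[2.5,0,-1],"angular":[0,0,0],"hand":7.2},{"translation":[2.5,0,0],"angular":[0,0,0],"hand":7.2},{"translation":[2.5,0,0],"angular":[0,0,0],"hand":7.2},{"translation":[0,0,0],"angular":[0,0,0],"hand":7.2},{"translation":[0,0,0],"angular":[0,0,0],"hand":7.2},{"translation":[0,0,0],"angular":[0,0,0],"hand":7.2},{"translation":[0,0,0],"angular":[0,0,0],"hand":7.2},{"translation":[0,0,0],"angular":[0,0,0],"hand":7.2},{"translation":[0,0,0],"angular":[0,0,0],"hand":7.2}]'
python3 - <<'E'
from ik import *
Y=.42;f=np.array([[np.cos(Y),-np.sin(Y)],[np.sin(Y),np.cos(Y)]]);C=np.array([.5904,.1955])
for cam in("wrist","scene","top"):
    c=camera_info(cam);im=get_image(cam)[:,:,::-1].copy();cv2.imwrite(f"pics/end_{cam}.png",im)
    h=cv2.cvtColor(im,cv2.COLOR_BGR2HSV);m=((im.mean(2)>140)&(h[:,:,1]<40)).astype(np.uint8)
    m=cv2.morphologyEx(m,cv2.MORPH_OPEN,np.ones((5,5)))
    n,l,stt,ct=cv2.connectedComponentsWithStats(m)
    for i in range(1,n):
        W=(cast(c,np.argwhere(l==i)[:,::-1],.032)[:,:2]-C)@f*1000
        if stt[i,4]>150 and np.abs(W.mean(0)-[0,0]).max()<80:
            r=cv2.minAreaRect(W.astype(np.float32));print(cam,stt[i].tolist(),"box frame mm",np.round(r[0],1),np.round(r[1],1),round(r[2],1))
E
```

```text
time_s: 24.72
ee_pos: [0.5676, 0.2437, 0.1387]
tcp_rot: [-0.209, 0.978, -0.0, -0.001]
contact_force: [1.4, 0.1, 0.5]
width: 0.842
finger_force: 0.0
time_s: 25.55
ee_pos: [0.5001, 0.2134, 0.1814]
tcp_rot: [-0.209, 0.978, -0.0, -0.001]
contact_force: [0.9, -0.4, -0.2]
width: 0.843
finger_force: 0.0
wrist [144, 196, 28, 6, 155] box frame mm [-54.9 -50.5] [29.5  5.6] 90.0
wrist [132, 203, 55, 56, 2146] box frame mm [-16.9 -50.9] [66.  57.9] 0.3
scene [315, 235, 25, 27, 526] box frame mm [-3.8 50.8] [101.   56.1] 0.4
scene [279, 236, 24, 27, 545] box frame mm [ -5.2 -53. ] [ 58.6 100.7] 89.8
```

```bash
python3 - <<'E'
from ik import *
Y=-.11;f=np.array([[np.cos(Y),-np.sin(Y)],[np.sin(Y),np.cos(Y)]]);M=np.array([.6155,-.1975])
for nm,cam,z in(("end_scene","scene",.118),("scene0","scene",.146),("end_top","top",.118),("top0","top",.146)):
    c=camera_info(cam);im=cv2.imread(f"pics/{nm}.png");h=cv2.cvtColor(im,cv2.COLOR_BGR2HSV);m=((im.mean(2)>165)&(h[:,:,1]<45)&(h[:,:,1]>8)).astype(np.uint8)
    n,l,stt,ct=cv2.connectedComponentsWithStats(m)
    for i in range(1,n):
        W=(cast(c,np.argwhere(l==i)[:,::-1],z)[:,:2]-M)@f*1000
        if stt[i,4]>80 and np.abs(W.mean(0)-[50,0]).max()<30:print(nm,stt[i].tolist(),"x",np.percentile(W[:,0],[1,99]).round(1),"y",np.percentile(W[:,1],[1,99]).round(1), "left edge y at front/back",W[W[:,0]<40,1].min().round(1),W[W[:,0]>60,1].min().round(1))
    if cam=="scene":
        a=im[175:265,130:210]
E
```

```text
end_scene [148, 198, 24, 23, 142] x [ 2.8 96.1] y [-31.7   3. ] left edge y at front/back -32.0 -31.0
scene0 [146, 191, 31, 23, 301] x [ 3.7 97.7] y [-31.   7.] left edge y at front/back -31.8 -31.2
end_top [307, 116, 18, 29, 451] x [ 1.  93.9] y [-29.4  21.9] left edge y at front/back -30.1 -29.5
top0 [307, 113, 19, 29, 490] x [ 5.4 93.6] y [-29.1  25.8] left edge y at front/back -29.8 -29.3
```

```bash
python3 -c 'from rig import *;print(finish_job())'
```

```text
the job is handed in; nothing more can be done
None
```

I drew the bottom tin over the lip and laid it in the empty bay, lip at the cut-out. My last camera check showed it level in the bay, about 2 mm off sideways. It also showed the other three tins flat, one place lower in the dispenser. The job is handed in at about 26 s of robot time, but the hand-in returned no verdict.

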